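# Draw a ground spacer over the fixture's edge, then lay it on the parallels

## Robot

A 6-joint arm with a two-finger parallel gripper is mounted at the origin on the work surface. World frame = base frame: x ahead of the robot, y to its left, z up, the work surface at z = 0. Lengths are in m, angles in degrees, forces in N, time in s.
With the tool pointing down it reaches from about 0.35 to 0.925 m from the base axis. Payload 6.4 kg.
Tool frame: the origin (TCP) lies at the very end of the fingers, on their centre line; the grasp point (between the pads) lies robot.grasp_offset behind it (robot.grasp_offset is the distance from the TCP to the grasp point, in m); z points along the fingers, y is the direction in which the jaws open and shut (so a half turn about z gives the same grasp; the last joint's range is limited). The gripper opens to 85 mm and grips with 20 to 120 N. Pads are 22 mm wide; open, the fingers measure 114 mm over their backs; the gripper's body (76 mm by 85 mm) begins 54 mm behind the grasp point. The pads swing forward as they close: fully open they stand 13 mm farther back than shut.
Start: joints at [-73.516, 14.043, 89.255, -0, 76.702, -9.975], TCP at [0.29, -0.582, 0.193] pointing down, gripper open.
Joint ranges: [-179.41, 179.41], [-58.25, 129.5], [7.25, 145.43], [-54.29, 234.29], [11.92, 165.04], [-157.13, 157.13]. Speed limits (degrees/s): [147.25, 147.25, 180, 180, 180, 180].

## Interface

Orientations are given as [roll, pitch, yaw] about the fixed x, y, z axes, in that order (R = Rz(yaw) Ry(pitch) Rx(roll)).
In Python, from cell import sense, imaging, ticket, robot gives the robot as it stands. The module is installed in compiled form; this text tells all that it offers.
- The arm moves only by the tool move_arm, never from a script. Its argument "moves" is text: rows parted by semicolons, each of 7 numbers parted by spaces: the shift along the world's x, y, z in mm, then the turn, a rotation vector about the world's x, y, z in rad, then the closure in counts, from 0 (fully open) to 255 (shut). In form: tx ty tz wx wy wz jaw; .... A call has 1 to 12 rows; each row shifts and turns the commanded pose from where the row before left it; what a row does not reach is not made up. A row lasts 1/10 s, in which the tool goes at most 50 mm and 8.59 degrees, less where a joint would pass 70% of its speed; a pose out of reach is approached as far as the arm can. A call with a gripper value outside its range is refused whole. The fingers move at their own pace and stop on an object; "force" is the grip in N (left out, the last holds). Time passes only in rows, so rows that do not move let the fingers close. It gives the time, the measured TCP pose, the force and the opening at its end, in the units of the state.
- sense(): the state, without advancing time (a new reading comes with each control period).
- imaging.snapshot(name): name is "side" or "top" or "wrist"; returns the picture (400x640x3 uint8, red, green, blue); there is no depth.
- imaging.camera_model(name): a dict with "mtx" (3x3 intrinsics, pixels), "camera_from_world" (4x4, takes a point from world to camera coordinates). Camera axes: x right, y down, z forward; pixel columns grow to the right and rows downward; lengths in m; the calibration is good to about 2 mm. A picture is of the moment at which its call begins: read the wrist's pose just before it. camera_model takes no time and is no camera call; for the wrist camera it gives the pose at the moment of the call.
- ticket.hand_in(): hands the job in, once; it reports no verdict.
The state is a dict: "t": time; "q": joint angles; "qvel": joint speeds; "effort": joint torques, N m; "eef_pos": TCP position; "tool_rot": TCP orientation; "force": force on the tool from outside, world axes, zero at the start; "torque": the same for the moment, N m; "grip_width": finger opening in m.
Only numpy, scipy, OpenCV 4.12 (cv2) and the standard library are available. Lean on these libraries where they do the work, as an engineer would, in place of code of your own. Each camera call takes 0.05 s, during which the arm holds its last target.

## Task

The ground steel spacer sits in the fixture, held sideways by a sprung shoe: press on it from above just firmly enough to draw it towards the open front, without bearing down hard, until its end overhangs the fixture's front edge far enough to be taken but does not tip. Then pick it up by the overhanging end and lay it gently down, flat, centred and square across the two parallels on the granite plate. Let go of it and leave everything else, the brass setting plate too, where it is.

Things in the scene. Friction and masses are not known exactly. Their poses are not given: they have to be found in the camera images.
- spacer: Bright ground steel plate 120 (x) x 50 (y) x 3 mm, 0.14 kg. Origin: centre of underside; -x end towards the fixture's front. Starts flat in one station of the fixture, 1 to 3 mm from the back stop. Dry on top, oily below: about 11 to 14 N of press drags it, less slips. Over 18 N on the bed scores it, so land on it at a few mm/s. It tips off once its middle passes the front edge.
- fixture: Grinding fixture, fixed: block 150 (x) x 240 (y) mm, oily steel bed 70 mm above the bench. Origin: centre of underside; -x is its front, facing the robot, open and plumb, space before it free. Two stations, centred at y = +60 and -60 mm, each with a guide rail (+y) and a sprung shoe (-y, 14 N, oily) squeezing the plate's sides; these and a back stop (x = 75 mm) stand 1.8 mm above the bed.
- bed: The fixture's steel block with its flat ground top, 70 mm above the bench; origin and axes are the fixture's.
- master: Bystander: brass setting plate of the same size as the spacer, in the fixture's other station. Origin: centre of its underside.
- front_edge (a point): Middle of the fixture's front top edge: x = -75 mm, y = 0, z = 70 mm in the fixture's frame; its axes are the fixture's.
- granite: Black granite surface plate 180 (x) x 240 (y) x 50 mm, fixed, with two steel parallels on it: bars 10 mm thick, 120 mm long (along y), 35 mm high, centres at x = -20 and +20 mm, tops 85 mm above the bench. Origin: centre of the granite's underside; x points away from the robot, z up.
- rest (a point): Point midway between the two parallels at the height of their tops (z = 85 mm of the granite's frame), axes as the granite's: the spacer's origin belongs here, its length (x) along the granite's x, across both parallels. With it centred each end overhangs a parallel by 35 mm.
- vblock: Bystander: dark steel V-block 45 x 44 x 38 mm high standing on the granite near its far +y corner. Origin: centre of its underside.
- indicator: Bystander: dial indicator on a column (185 mm high overall) with a blue magnetic base (60 x 50 x 45 mm), standing on the granite at its -y side, its arm and dial pointing to +x, away from the robot. Origin: centre of the base's underside.
- oil_can: Bystander: red oil can with a conical spout, 68 mm diameter, 170 mm high, upright on the bench. Origin: centre of its underside.
- spray: Bystander: blue spray can, 64 mm diameter, 190 mm high, upright on the bench. Origin: centre of its underside.
- wheel: Bystander: spare grey grinding wheel 100 mm diameter, 20 mm thick, lying flat on the bench. Origin: centre of its underside.
- wrench: Bystander: steel wrench lying on the bench. Origin: in its middle, on the bench.
- brush: Bystander: flat brush with a wooden handle lying on the bench. Origin: in its middle, on the bench.
Mind the look-alikes: they are no part of the job. Of the things like the spacer, leave any that is blue or brown; of the rest the larger one is meant.

How it is judged (in metres and radians):
On the way, in this order (a step that is already met when the one before it is completed fails the run):
1. the spacer lies flat on the fixture, its end overhanging the front edge by 20 to 50 mm (x of spacer in the frame of fixture between -0.065 and -0.035 m and z of spacer in the frame of fixture between 0.067 and 0.073 m and angle between spacer's own z axis and vertical below 0.05 rad), for 0.2 s.
2. the spacer is held in the fingers, lifted at least 20 mm off the bed (z of spacer in the frame of fixture above 0.09 m and contact force between the fingers and spacer above 1 N), for 0.2 s.
At the end, for the whole second after the job is handed in: The spacer lies released and at rest, flat on both parallels (tilt under 0.05 rad, height within 3 mm), its centre within 15 mm of midway between them both ways and square across them within 0.2 rad (x of spacer in the frame of rest between -0.015 and 0.015 m and y of spacer in the frame of rest between -0.015 and 0.015 m and z of spacer in the frame of rest between -0.003 and 0.003 m and angle between the x axis of spacer and the x axis of granite, either way round below 0.2 rad and angle between spacer's own z axis and vertical below 0.05 rad and linear speed of spacer below 0.01 m/s and contact force between the fingers and spacer below 0.1 N); the robot touches nothing.
It fails at once if the spacer is pressed on the fixture's bed with more than 18 N before it overhangs by 20 mm, or with more than 35 N afterwards ((contact force between spacer and bed above 18 N and x of spacer in the frame of fixture above -0.035 m) or contact force between spacer and bed above 35 N).
It fails at once if the spacer or the fingers bear on the parallels or granite with more than 18 N (contact force between any of spacer, the fingers and granite above 18 N).
It fails at once if the fingers bear on the fixture itself with more than 18 N (contact force between the fingers and fixture above 18 N).
It fails at once if the spacer falls off the fixture or the parallels (height (world z) of spacer below 0.06 m).
It fails at once if a bystander is moved by more than 15 mm (distance of any of master, vblock, indicator, oil_can, spray, wheel, wrench, brush from where it was at the start of the episode above 0.015 m).
It also fails if it takes over 72 s, if anything falls off the work surface, if the arm or the gripper's body presses on something with over 40 N, if the wrist force passes 120 N, or if a joint passes its speed limit or range.

## Working session

There is one attempt and no reset: what is moved stays moved. The work goes in short steps, Python scripts to look and compute and a tool call to move; the robot and the scene stay as the last step left them, time stands still between calls to the robot, and variables do not carry over. Pictures are saved under pics/ and viewed, and the job is handed in when it is done.

Besides the shell and the picture viewer there is one more tool, called after "Request:" by a JSON object that holds its "api" and its "payload", one argument or row to a line. move_arm: Moves the arm, as the interface text tells. Its arguments: {"type":"object","properties":{"moves":{"type":"string"},"force":{"type":"number"}},"required":["moves"]}

```bash
mkdir -p pics; python3 - <<'E'
from cell import sense, imaging, robot
import cv2
s=sense(); print(s); print(robot.grasp_offset)
for n in ["side","top","wrist"]:
    m=imaging.camera_model(n); print(n,m["mtx"].tolist(),m["camera_from_world"].round(4).tolist())
    cv2.imwrite(f"pics/{n}0.png",imaging.snapshot(n)[:,:,::-1])
E
```

```text
{'t': 0.0, 'q': array([-7.35157125e+01,  1.40822208e+01,  8.93274369e+01,  1.22603294e-03,
        7.67007143e+01, -9.97693688e+00]), 'qvel': array([ 0.08229697, -0.06922401, -0.08666209, -0.01392308,  0.04542955,
       -0.01487031]), 'effort': array([ 1.32089266e-03, -4.29521477e+01, -3.26127183e+01, -8.94582149e-05,
        5.29058394e-03,  1.44618973e-06]), 'eef_pos': array([ 0.2894428 , -0.5812811 ,  0.19147788]), 'tool_rot': array([-1.79891504e+02, -2.02967113e-02,  2.64609219e+01]), 'force': array([-0.72942769,  0.36622182,  0.5389368 ]), 'torque': array([-0.03952492,  0.02602681,  0.01674077]), 'grip_width': 0.08536953263361936}
0.0187
side [[396.61601459402254, 0.0, 313.12496486447293], [0.0, 396.61601459402254, 200.89627755956232], [0.0, 0.0, 1.0]] [[-0.8873, -0.4611, 0.0045, 0.4385], [-0.346, 0.6593, -0.6675, 0.2288], [0.3048, -0.5938, -0.7446, 1.0656], [0.0, 0.0, 0.0, 1.0]]
top [[451.41239145681334, 0.0, 318.2798140769568], [0.0, 451.41239145681334, 206.18335799309472], [0.0, 0.0, 1.0]] [[0.0206, -0.9998, -0.0018, -0.0172], [-0.9955, -0.0204, -0.0925, 0.5145], [0.0925, 0.0037, -0.9957, 1.3955], [0.0, 0.0, 0.0, 1.0]]
wrist [[351.5072631077044, 0.0, 316.8095367929416], [0.0, 351.5072631077044, 198.87703154881405], [0.0, 0.0, 1.0]] [[0.446, -0.895, -0.0025, -0.6488], [-0.8465, -0.4227, 0.3237, -0.0419], [-0.2908, -0.1423, -0.9461, 0.3811], [0.0, 0.0, 0.0, 1.0]]
```

View pics/top0.png

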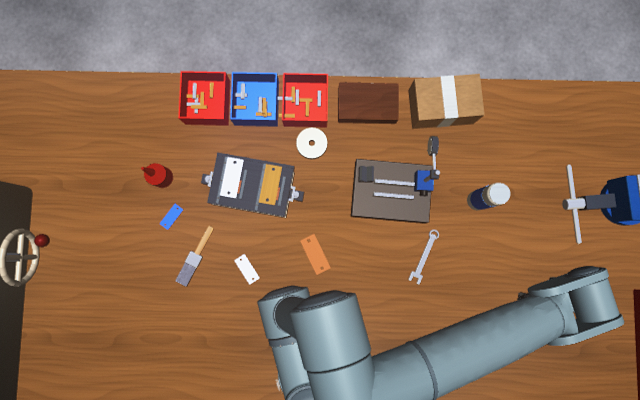

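View pics/side0.png

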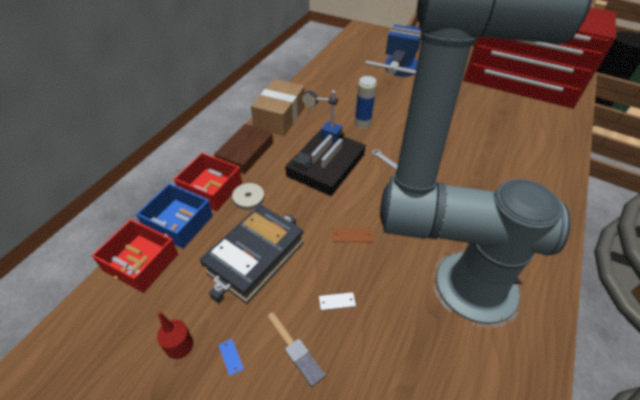

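View pics/wrist0.png

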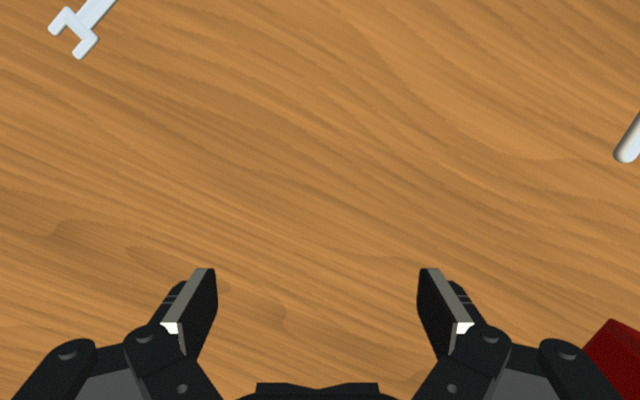

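The top view shows the white spacer in the fixture's left (+y) station at about (231,177) and the brass master at (270,185). The granite is at (393,190). I'll measure these now.

```bash
cat > h.py <<'E'
import numpy as np, cv2
from cell import sense, imaging, robot
def ray(m,uv,z):
    K=m["mtx"];T=m["camera_from_world"];R=T[:3,:3];c=-R.T@T[:3,3]
    uv=np.atleast_2d(np.asarray(uv,float))
    d=np.c_[uv,np.ones(len(uv))]@np.linalg.inv(K).T@R
    return c+d*((z-c[2])/d[:,2])[:,None]
def proj(m,P):
    T=m["camera_from_world"];P=np.atleast_2d(P)
    q=(P@T[:3,:3].T+T[:3,3])@m["mtx"].T
    return q[:,:2]/q[:,2:]
E
python3 - <<'E'
from h import *
im=cv2.imread("pics/top0.png"); m=imaging.camera_model("top")
hsv=cv2.cvtColor(im,cv2.COLOR_BGR2HSV)
def rep(name,mask,z):
    cs,_=cv2.findContours(mask,cv2.RETR_EXTERNAL,cv2.CHAIN_APPROX_NONE)
    for c in cs:
        if cv2.contourArea(c)<60: continue
        P=ray(m,c[:,0,:],z)[:,:2].astype(np.float32)
        r=cv2.minAreaRect(P); print(name,cv2.boundingRect(c),np.round(r[0],4),np.round(r[1],4),round(r[2],1))
def win(mk,x0,y0,x1,y1):
    o=np.zeros_like(mk);o[y0:y1,x0:x1]=mk[y0:y1,x0:x1];return o
white=((hsv[...,1]<40)&(hsv[...,2]>190)).astype(np.uint8)*255
rep("spacer",win(white,200,140,300,225),.073)
br=((hsv[...,1]>100)&(hsv[...,2]>120)).astype(np.uint8)*255
rep("master",win(br,250,158,290,212),.073)
grey=((hsv[...,1]<60)&(hsv[...,2]>120)).astype(np.uint8)*255
rep("par",win(grey,365,170,416,205),.085)
wood=((hsv[...,1]>90)&(hsv[...,2]>70)).astype(np.uint8)*255
dk=cv2.bitwise_not(wood)
rep("granite",win(dk,345,150,442,230),.05)
a=cv2.resize(im[140:230,195:310],None,fx=6,fy=6,interpolation=cv2.INTER_CUBIC);cv2.imwrite("pics/z1.png",a)
a=cv2.resize(im[130:235,340:450],None,fx=5.5,fy=5.5,interpolation=cv2.INTER_CUBIC);cv2.imwrite("pics/z2.png",a)
E
```

```text
spacer (220, 157, 24, 41) [0.5941 0.2607] [0.0513 0.121 ] 80.9
master (259, 164, 23, 41) [0.5744 0.1387] [0.0555 0.1211] 81.3
master (253, 158, 37, 7) [0.6462 0.1409] [0.0186 0.1105] 1.2
par (365, 183, 49, 22) [ 0.5519 -0.2191] [0.0638 0.1449] 1.2
par (374, 178, 41, 8) [ 0.5885 -0.2341] [0.122  0.0138] 85.9
granite (351, 150, 89, 73) [ 0.5896 -0.2451] [0.2637 0.2303] 86.0
```

View pics/z1.png

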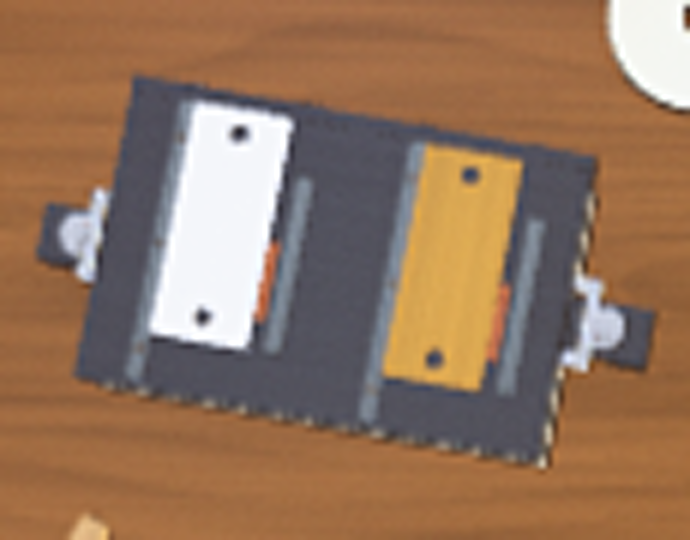

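View pics/z2.png

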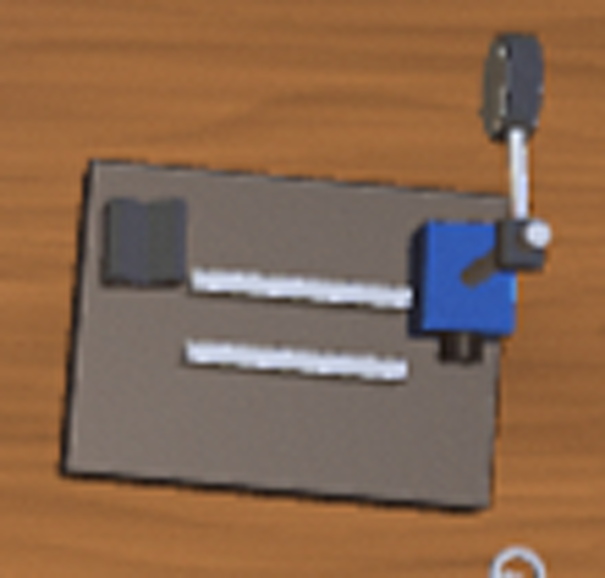

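Request:
{"api": "move_arm", "payload": {
  "moves": "10 15 45 0 0 0 0; 15 20 40 0 0 -0.1 0; 28 40 10 0 0 -0.1 0; 28 40 10 0 0 -0.1 0; 28 40 10 0 0 -0.1 0; 28 40 10 0 0 -0.1 0; 28 40 5 0 0 -0.03 0; 28 40 0 0 0 0 0; 28 40 0 0 0 0 0; 25 36 0 0 0 0 0; 0 0 0 0 0 0 0; 0 0 0 0 0 0 0"
}}

```text
t: 1.35
eef_pos: [0.5358, -0.2301, 0.3222]
tool_rot: [180.0, 0.0, -3.8]
force: [0.2, 0.1, -0.3]
grip_width: 0.0853
```

```bash
python3 - <<'E'
from h import *
import pickle
s=sense(); print(s["t"],s["eef_pos"],s["tool_rot"],s["force"])
m=imaging.camera_model("wrist"); im=imaging.snapshot("wrist")[:,:,::-1]; cv2.imwrite("pics/w1.png",im); pickle.dump(m,open("w1.pkl","wb"))
E
```

```text
1.35 [ 0.5357808  -0.2301467   0.32221309] [ 1.79996623e+02  4.60327186e-02 -3.79576034e+00] [ 0.23794029  0.14954174 -0.34135252]
```

View pics/w1.png

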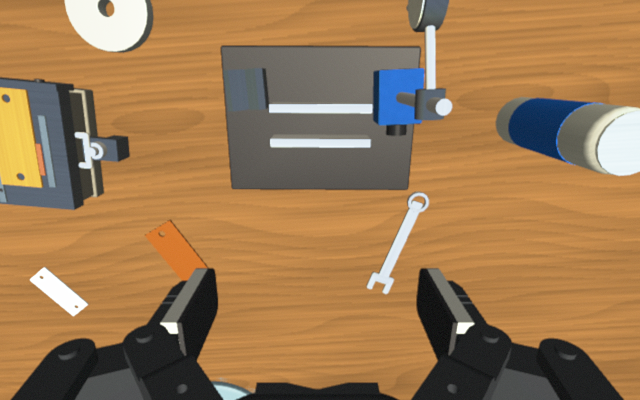

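The wrist view shows both parallels: the far one spans (270–372, 108) and the near one (270–370, 143). The granite outline is also clear.

```bash
cat > mg.py <<'E'
from h import *
import pickle
m=pickle.load(open("w1.pkl","rb")); im=cv2.imread("pics/w1.png")
hsv=cv2.cvtColor(im,cv2.COLOR_BGR2HSV)
k=((hsv[...,1]<60)&(hsv[...,2]>170)).astype(np.uint8)*255
o=np.zeros_like(k);o[95:155,262:374]=k[95:155,262:374]
for c in cv2.findContours(o,cv2.RETR_EXTERNAL,cv2.CHAIN_APPROX_NONE)[0]:
    if cv2.contourArea(c)<100: continue
    r=cv2.minAreaRect(ray(m,c[:,0],.085)[:,:2].astype(np.float32)); print("par",cv2.boundingRect(c),np.round(r[0],4),np.round(r[1],4),r[2])
hull=np.array([[221,46],[421,45],[407,189],[232,188]])
P=ray(m,hull,.05);print(P.round(4),P.mean(0))
E
python3 mg.py; python3 - <<'E'
import cv2
im=cv2.imread("pics/w1.png");cv2.imwrite("pics/w1z.png",cv2.resize(im[35:200,210:440],None,fx=3.4,fy=3.4,interpolation=cv2.INTER_CUBIC))
E
```

```text
par (270, 138, 101, 10) [ 0.5463 -0.2342] [0.1195 0.0107] 85.65454864501953
par (269, 104, 104, 10) [ 0.5861 -0.2372] [0.1193 0.0101] 86.23484802246094
[[ 0.663  -0.1241  0.05  ]
 [ 0.6485 -0.3607  0.05  ]
 [ 0.4703 -0.3473  0.05  ]
 [ 0.4872 -0.1118  0.05  ]] [ 0.56722339 -0.23596679  0.05      ]
```

View pics/w1z.png

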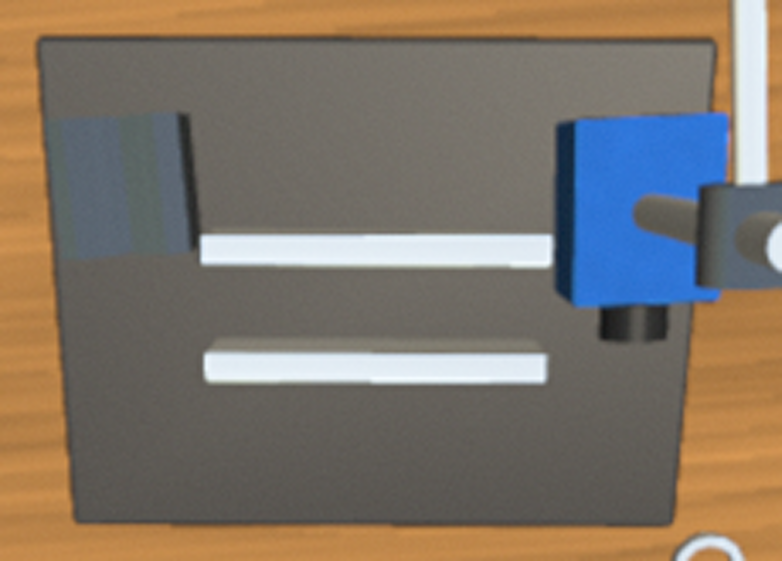

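Request:
{"api": "move_arm", "payload": {
  "moves": "5 45 0 0 0 0 0; 5 47 0 0 0 0 255; 5 47 0 0 0 0 255; 5 47 0 0 0 0 255; 5 47 -5 0 0 -0.03 255; 5 47 -8 0 0 -0.03 255; 5 47 -10 0 0 -0.034 255; 5 47 -12 0 0 0 255; 10 46 -12 0 0 0 255; 10 45 -13 0 0 0 255; 4 25 -12 0 0 0 255; 0 0 0 0 0 0 255"
}}

```text
t: 2.6
eef_pos: [0.5989, 0.2599, 0.2475]
tool_rot: [179.9, 0.3, -9.2]
force: [-0.4, -0.6, -0.8]
grip_width: -0.0
```

Request:
{"api": "move_arm", "payload": {
  "moves": "0 0 0 0 0 0 255; 0 0 0 0 0 0 255"
}}

```text
t: 2.8
eef_pos: [0.6003, 0.2572, 0.2514]
tool_rot: [-180.0, -0.1, -9.4]
force: [0.4, 0.8, -0.2]
grip_width: -0.0003
```

```bash
python3 - <<'E'
from h import *
import pickle
s=sense(); print(s["t"],s["eef_pos"],s["tool_rot"],s["force"],s["grip_width"])
m=imaging.camera_model("wrist"); im=imaging.snapshot("wrist")[:,:,::-1]; cv2.imwrite("pics/w2.png",im); pickle.dump(m,open("w2.pkl","wb"))
E
```

```text
2.8 [0.60033442 0.25721339 0.2513524 ] [-1.79999069e+02 -5.88223459e-02 -9.43213925e+00] [ 0.40371236  0.8178017  -0.2086505 ] -0.00031132613096338343
```

View pics/w2.png

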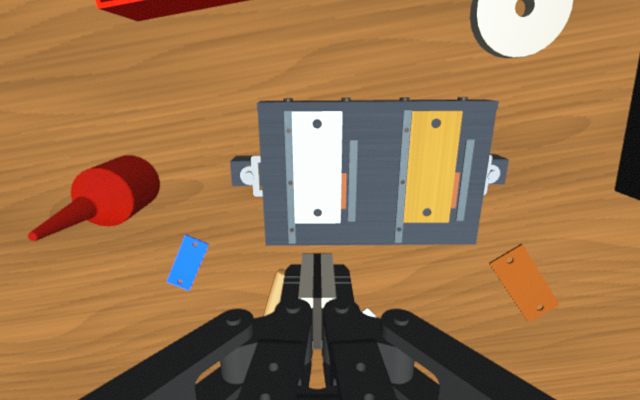

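The spacer is at (317,167), the shut fingertips at (317,255), and the fixture's front edge runs along row ~243 from (266,244) to (477,243).

```bash
cat > mf.py <<'E'
from h import *
import pickle,sys
def measure(tag,box=(280,105,352,240)):
    m=pickle.load(open(tag+".pkl","rb")); im=cv2.imread(f"pics/{tag}.png")
    hsv=cv2.cvtColor(im,cv2.COLOR_BGR2HSV)
    k=((hsv[...,1]<40)&(hsv[...,2]>190)).astype(np.uint8)*255
    o=np.zeros_like(k);x0,y0,x1,y1=box;o[y0:y1,x0:x1]=k[y0:y1,x0:x1]
    cs=cv2.findContours(o,cv2.RETR_EXTERNAL,cv2.CHAIN_APPROX_NONE)[0]
    c=max(cs,key=cv2.contourArea)
    r=cv2.minAreaRect(ray(m,c[:,0],.073)[:,:2].astype(np.float32)); print("spacer",cv2.boundingRect(c),np.round(r[0],4),np.round(r[1],4),r[2])
    return m,im,r
if __name__=="__main__":
    m,im,r=measure("w2")
    P=ray(m,[[258,101],[497,101],[477,243],[266,244]],.07)
    print(P.round(4),P.mean(0)); 
    print("px of tcp proj",proj(m,[.5943,.2607,.073]))
    cv2.imwrite("pics/w2z.png",cv2.resize(im[90:260,225:510],None,fx=2.8,fy=2.8,interpolation=cv2.INTER_CUBIC))
E
python3 mf.py
```

```text
spacer (291, 111, 52, 113) [0.5935 0.259 ] [0.0512 0.1208] 80.72605895996094
[[0.6718 0.3052 0.07  ]
 [0.633  0.0707 0.07  ]
 [0.4786 0.0931 0.07  ]
 [0.5166 0.3303 0.07  ]] [0.57500877 0.1998522  0.07      ]
px of tcp proj [[314.99221311 169.4446735 ]]
```

View pics/w2z.png

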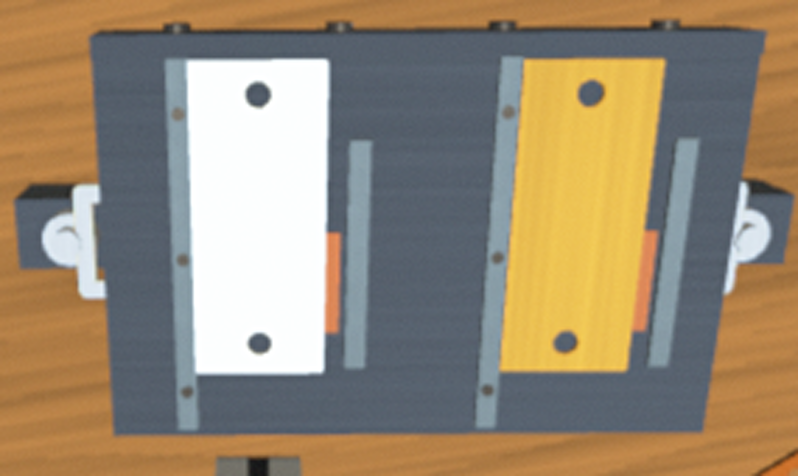

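Request:
{"api": "move_arm", "payload": {
  "moves": "-6 1 -30 0 0 0 255; 0 0 -40 0 0 0 255; 0 0 -40 0 0 0 255; 0 0 -30 0 0 0 255; 0 0 -10 0 0 0 255; 0 0 -5 0 0 0 255; 0 0 0 0 0 0 255; 0 0 0 0 0 0 255; 0 0 0 0 0 0 255"
}}

```text
t: 3.75
eef_pos: [0.5949, 0.2603, 0.0977]
tool_rot: [-179.9, -0.2, -9.3]
force: [0.2, 0.6, -0.4]
grip_width: 0.0001
```

```bash
cat > st.py <<'E'
from h import *
import pickle,sys
tag=sys.argv[1]
s=sense(); print(s["t"],s["eef_pos"],s["tool_rot"],s["force"],s["grip_width"])
if len(sys.argv)>2:
    m=imaging.camera_model(sys.argv[2]); im=imaging.snapshot(sys.argv[2])[:,:,::-1]; cv2.imwrite(f"pics/{tag}.png",im); pickle.dump(m,open(tag+".pkl","wb"))
E
python3 st.py w3 wrist
```

```text
3.75 [0.59492737 0.26033956 0.09771403] [-179.92217234   -0.18105409   -9.2971335 ] [ 0.19807958  0.57578259 -0.37133199] 0.00011684570067040651
```

View pics/w3.png

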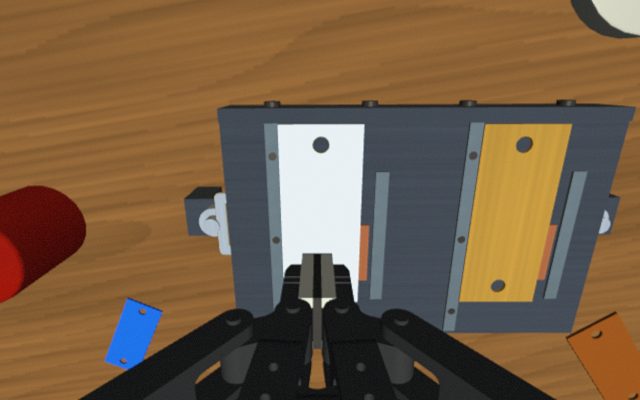

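The fingertips at (317,255) are over the middle of the spacer, about 24 mm above its top. I'll descend and land slowly.

Request:
{"api": "move_arm", "payload": {
  "moves": "0 0 -8 0 0 0 255; 0 0 -5 0 0 0 255; 0 0 -3 0 0 0 255; 0 0 -1 0 0 0 255; 0 0 0 0 0 0 255; 0 0 0 0 0 0 255; 0 0 0 0 0 0 255"
}}

```text
t: 4.5
eef_pos: [0.5938, 0.2601, 0.0789]
tool_rot: [-180.0, -0.0, -9.3]
force: [-0.3, -0.5, 0.0]
grip_width: 0.0002
```

Request:
{"api": "move_arm", "payload": {
  "moves": "0 0 -0.4 0 0 0 255; 0 0 -0.4 0 0 0 255; 0 0 -0.4 0 0 0 255; 0 0 -0.3 0 0 0 255; 0 0 0 0 0 0 255"
}}

```text
t: 5.0
eef_pos: [0.5936, 0.2601, 0.077]
tool_rot: [180.0, 0.0, -9.3]
force: [-0.1, -0.3, 0.4]
grip_width: 0.0003
```

Request:
{"api": "move_arm", "payload": {
  "moves": "0 0 -0.4 0 0 0 255; 0 0 -0.4 0 0 0 255; 0 0 -0.4 0 0 0 255; 0 0 -0.3 0 0 0 255; 0 0 -0.3 0 0 0 255"
}}

```text
t: 5.5
eef_pos: [0.5936, 0.2601, 0.0752]
tool_rot: [180.0, 0.0, -9.3]
force: [-0.5, -0.4, -0.3]
grip_width: 0.0002
```

Request:
{"api": "move_arm", "payload": {
  "moves": "0 0 -0.3 0 0 0 255; 0 0 -0.3 0 0 0 255; 0 0 0 0 0 0 255"
}}

```text
t: 5.8
eef_pos: [0.5936, 0.2601, 0.0746]
tool_rot: [-180.0, 0.0, -9.3]
force: [0.3, 0.2, -0.1]
grip_width: 0.0004
```

Request:
{"api": "move_arm", "payload": {
  "moves": "0 0 -0.3 0 0 0 255; 0 0 0 0 0 0 255; 0 0 0 0 0 0 255"
}}

```text
t: 6.1
eef_pos: [0.5936, 0.2601, 0.0744]
tool_rot: [180.0, -0.0, -9.3]
force: [0.8, -0.2, 0.3]
grip_width: 0.0003
```

Request:
{"api": "move_arm", "payload": {
  "moves": "0 0 -0.3 0 0 0 255; 0 0 -0.3 0 0 0 255; 0 0 0 0 0 0 255"
}}

```text
t: 6.4
eef_pos: [0.5936, 0.2601, 0.0737]
tool_rot: [180.0, 0.0, -9.3]
force: [0.1, -0.5, 0.4]
grip_width: -0.0002
```

Request:
{"api": "move_arm", "payload": {
  "moves": "0 0 -0.3 0 0 0 255; 0 0 0 0 0 0 255; 0 0 0 0 0 0 255"
}}

```text
t: 6.7
eef_pos: [0.5936, 0.2601, 0.0735]
tool_rot: [-180.0, 0.0, -9.3]
force: [0.8, 0.2, -0.0]
grip_width: 0.0
```

Request:
{"api": "move_arm", "payload": {
  "moves": "0 0 -0.3 0 0 0 255; 0 0 0 0 0 0 255; 0 0 0 0 0 0 255"
}}

```text
t: 7.0
eef_pos: [0.5936, 0.2601, 0.0732]
tool_rot: [-180.0, 0.0, -9.3]
force: [0.2, 0.1, -0.0]
grip_width: -0.0
```

Request:
{"api": "move_arm", "payload": {
  "moves": "0 0 -0.2 0 0 0 255; 0 0 0 0 0 0 255"
}}

```text
t: 7.2
eef_pos: [0.5936, 0.2601, 0.073]
tool_rot: [180.0, 0.0, -9.3]
force: [-0.2, -0.4, -0.4]
grip_width: 0.0003
```

Request:
{"api": "move_arm", "payload": {
  "moves": "0 0 -0.2 0 0 0 255; 0 0 0 0 0 0 255"
}}

```text
t: 7.4
eef_pos: [0.5936, 0.2601, 0.0727]
tool_rot: [180.0, 0.0, -9.3]
force: [1.1, -0.5, 0.1]
grip_width: 0.0002
```

Request:
{"api": "move_arm", "payload": {
  "moves": "0 0 -0.2 0 0 0 255; 0 0 0 0 0 0 255"
}}

```text
t: 7.6
eef_pos: [0.5936, 0.2601, 0.0725]
tool_rot: [180.0, 0.0, -9.3]
force: [-0.2, -0.2, -0.7]
grip_width: 0.0003
```

Request:
{"api": "move_arm", "payload": {
  "moves": "0 0 -0.2 0 0 0 255; 0 0 0 0 0 0 255"
}}

```text
t: 7.8
eef_pos: [0.5936, 0.2601, 0.0724]
tool_rot: [-180.0, 0.0, -9.3]
force: [0.5, 0.0, -0.0]
grip_width: 0.0
```

Request:
{"api": "move_arm", "payload": {
  "moves": "0 0 -0.2 0 0 0 255; 0 0 0 0 0 0 255"
}}

```text
t: 8.0
eef_pos: [0.5936, 0.2601, 0.0722]
tool_rot: [180.0, 0.0, -9.3]
force: [0.0, 0.0, 0.5]
grip_width: 0.0
```

Request:
{"api": "move_arm", "payload": {
  "moves": "0 0 -0.2 0 0 0 255; 0 0 0 0 0 0 255"
}}

```text
t: 8.2
eef_pos: [0.5936, 0.2601, 0.072]
tool_rot: [180.0, 0.0, -9.3]
force: [-0.3, 0.3, -0.5]
grip_width: -0.0001
```

Request:
{"api": "move_arm", "payload": {
  "moves": "0 0 -0.2 0 0 0 255; 0 0 0 0 0 0 255"
}}

```text
t: 8.4
eef_pos: [0.5936, 0.2601, 0.0718]
tool_rot: [-180.0, -0.0, -9.3]
force: [0.3, -0.2, 0.2]
grip_width: 0.0002
```

Request:
{"api": "move_arm", "payload": {
  "moves": "0 0 -0.2 0 0 0 255; 0 0 0 0 0 0 255"
}}

```text
t: 8.6
eef_pos: [0.5936, 0.2601, 0.0715]
tool_rot: [180.0, 0.0, -9.3]
force: [-0.1, -0.3, -0.8]
grip_width: 0.0
```

```bash
python3 st.py w4 wrist; python3 -c "
import cv2
im=cv2.imread('pics/w4.png');cv2.imwrite('pics/w4z.png',cv2.resize(im[100:360,200:460],None,fx=2.2,fy=2.2))"
```

```text
8.6 [0.5935661  0.26009031 0.07152985] [ 1.79998330e+02  4.48758860e-03 -9.29209256e+00] [-0.12461306 -0.27396266 -0.84469522] 5.9294870105859256e-06
```

View pics/w4z.png

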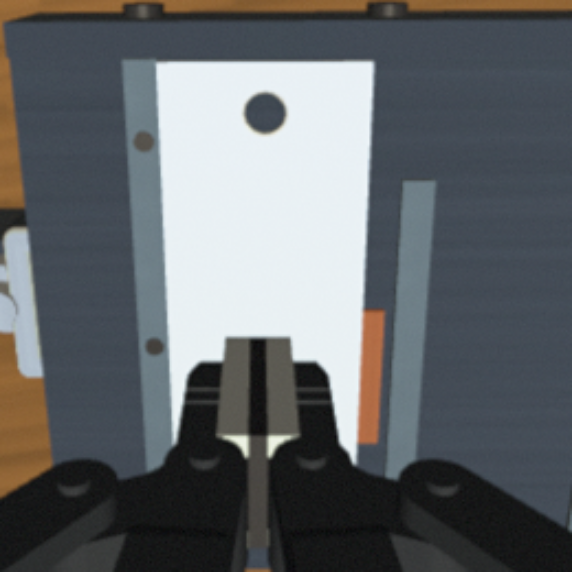

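The fingertips are close above the spacer and not touching yet. I'll keep going down in small steps.

Request:
{"api": "move_arm", "payload": {
  "moves": "0 0 -0.2 0 0 0 255; 0 0 0 0 0 0 255"
}}

```text
t: 8.85
eef_pos: [0.5936, 0.2601, 0.0714]
tool_rot: [180.0, 0.0, -9.3]
force: [-0.5, 0.1, 0.2]
grip_width: -0.0002
```

Request:
{"api": "move_arm", "payload": {
  "moves": "0 0 -0.2 0 0 0 255; 0 0 0 0 0 0 255"
}}

```text
t: 9.05
eef_pos: [0.5936, 0.2601, 0.0711]
tool_rot: [180.0, 0.0, -9.3]
force: [0.7, -0.1, -0.2]
grip_width: 0.0
```

Request:
{"api": "move_arm", "payload": {
  "moves": "0 0 -0.2 0 0 0 255; 0 0 0 0 0 0 255"
}}

```text
t: 9.25
eef_pos: [0.5936, 0.2601, 0.0709]
tool_rot: [180.0, 0.0, -9.3]
force: [0.2, 0.2, 0.9]
grip_width: 0.0003
```

Request:
{"api": "move_arm", "payload": {
  "moves": "0 0 -0.2 0 0 0 255; 0 0 0 0 0 0 255"
}}

```text
t: 9.45
eef_pos: [0.5936, 0.2601, 0.0708]
tool_rot: [180.0, 0.0, -9.3]
force: [-0.1, 1.7, -0.1]
grip_width: -0.0003
```

Request:
{"api": "move_arm", "payload": {
  "moves": "0 0 -0.2 0 0 0 255; 0 0 0 0 0 0 255"
}}

```text
t: 9.65
eef_pos: [0.5936, 0.26, 0.0705]
tool_rot: [180.0, 0.0, -9.3]
force: [-1.0, 0.6, -0.5]
grip_width: 0.0002
```

Request:
{"api": "move_arm", "payload": {
  "moves": "0 0 -0.2 0 0 0 255; 0 0 0 0 0 0 255"
}}

```text
t: 9.85
eef_pos: [0.5936, 0.2601, 0.0704]
tool_rot: [-180.0, -0.0, -9.3]
force: [0.0, -0.5, -0.1]
grip_width: 0.0002
```

Request:
{"api": "move_arm", "payload": {
  "moves": "0 0 -0.2 0 0 0 255; 0 0 0 0 0 0 255"
}}

```text
t: 10.05
eef_pos: [0.5936, 0.2601, 0.0701]
tool_rot: [180.0, 0.0, -9.3]
force: [1.6, -0.2, -0.1]
grip_width: -0.0001
```

Request:
{"api": "move_arm", "payload": {
  "moves": "0 0 -0.2 0 0 0 255; 0 0 0 0 0 0 255"
}}

```text
t: 10.25
eef_pos: [0.5936, 0.2601, 0.07]
tool_rot: [180.0, 0.0, -9.3]
force: [-0.6, 0.6, 0.8]
grip_width: 0.0001
```

Request:
{"api": "move_arm", "payload": {
  "moves": "0 0 -0.2 0 0 0 255; 0 0 -0.2 0 0 0 255"
}}

```text
t: 10.45
eef_pos: [0.5936, 0.2601, 0.0696]
tool_rot: [180.0, -0.0, -9.3]
force: [-0.5, 0.4, 0.6]
grip_width: -0.0
```

Request:
{"api": "move_arm", "payload": {
  "moves": "0 0 -0.2 0 0 0 255; 0 0 -0.2 0 0 0 255"
}}

```text
t: 10.65
eef_pos: [0.5936, 0.2601, 0.0692]
tool_rot: [-180.0, 0.0, -9.3]
force: [-0.5, -0.5, -0.3]
grip_width: 0.0004
```

```bash
python3 st.py s4 side; python3 -c "
import cv2
im=cv2.imread('pics/s4.png');cv2.imwrite('pics/s4z.png',cv2.resize(im[170:310,180:330],None,fx=4,fy=4,interpolation=cv2.INTER_CUBIC))"
```

```text
10.65 [0.59362107 0.26008196 0.06918072] [-1.79998515e+02  4.81327556e-04 -9.29511101e+00] [-0.47353765 -0.47955196 -0.33360892] 0.0003769645575039083
```

View pics/s4z.png

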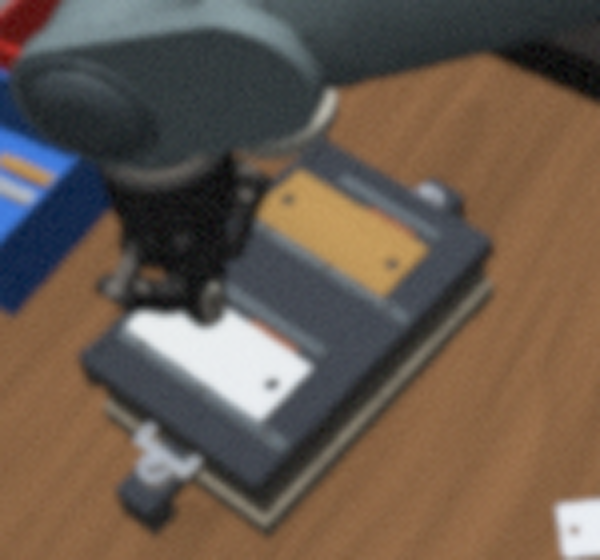

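The side view shows the fingers at about (205,300) in the crop, still just above the plate. I'll continue down.

Request:
{"api": "move_arm", "payload": {
  "moves": "0 0 -0.2 0 0 0 255; 0 0 -0.2 0 0 0 255"
}}

```text
t: 10.9
eef_pos: [0.5936, 0.2601, 0.0688]
tool_rot: [-180.0, -0.0, -9.3]
force: [-0.5, 0.4, -0.2]
grip_width: -0.0
```

Request:
{"api": "move_arm", "payload": {
  "moves": "0 0 -0.2 0 0 0 255; 0 0 -0.2 0 0 0 255"
}}

```text
t: 11.1
eef_pos: [0.5936, 0.2601, 0.0684]
tool_rot: [180.0, 0.0, -9.3]
force: [-0.1, -0.7, -0.2]
grip_width: 0.0002
```

Request:
{"api": "move_arm", "payload": {
  "moves": "0 0 -0.2 0 0 0 255; 0 0 -0.2 0 0 0 255"
}}

```text
t: 11.3
eef_pos: [0.5936, 0.2601, 0.068]
tool_rot: [-180.0, -0.0, -9.3]
force: [-0.4, -0.3, 0.3]
grip_width: -0.0001
```

Request:
{"api": "move_arm", "payload": {
  "moves": "0 0 -0.2 0 0 0 255; 0 0 -0.2 0 0 0 255"
}}

```text
t: 11.5
eef_pos: [0.5936, 0.2601, 0.0676]
tool_rot: [-180.0, -0.0, -9.3]
force: [-0.2, -0.1, -0.5]
grip_width: 0.0002
```

```bash
python3 - <<'E'
from h import *
s=sense();m=imaging.camera_model("wrist")
p=s["eef_pos"];u=np.array([.9871,-.1599,0]);
for dz in (0,.005,.01):
  for dx in (-.011,0,.011):
    print(dz,dx,proj(m,p+u*dx+[0,0,dz]).round(1))
im=imaging.snapshot("wrist")[:,:,::-1]
cv2.imwrite('pics/w5z.png',cv2.resize(im[200:360,230:410],None,fx=4,fy=3.6))
E
```

```text
0 -0.011 [[317.5 252.8]]
0 0 [[317.5 235.4]]
0 0.011 [[317.5 217.3]]
0.005 -0.011 [[317.5 257. ]]
0.005 0 [[317.5 239.2]]
0.005 0.011 [[317.5 220.7]]
0.01 -0.011 [[317.6 261.4]]
0.01 0 [[317.5 243.2]]
0.01 0.011 [[317.5 224.4]]
```

View pics/w5z.png

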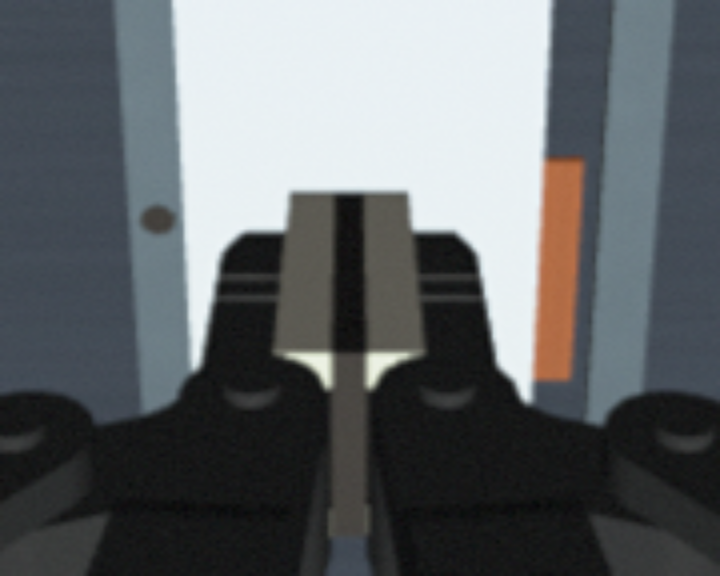

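```bash
python3 - <<'E'
from h import *
import pickle
im=cv2.imread("pics/w1.png");cv2.imwrite('pics/w1t.png',cv2.resize(im[255:345,150:480],None,fx=2.4,fy=2.4,interpolation=cv2.INTER_CUBIC))
m=pickle.load(open("w1.pkl","rb"));T=m["camera_from_world"];R=T[:3,:3]
tcp=np.array([.536,-.231,.323]);a=np.radians(-3.8);X=np.array([np.cos(a),np.sin(a),0]);
c=-R.T@T[:3,3];print("cam rel",(c-tcp)@X,c-tcp)
for z in (0,.013,.02,.03,.04,.05):
    P=ray(m,[[215,269],[419,269],[192,269]],tcp[2]+z)-tcp; print(z,(P@X).round(4),np.linalg.norm(P[0]-P[1]).round(4))
E
```

```text
cam rel 0.08375586437128117 [ 0.08364712 -0.00441567  0.18009184]
0 [-0.0214 -0.0212 -0.0214] 0.1187
0.013 [-0.0138 -0.0137 -0.0138] 0.1101
0.02 [-0.0097 -0.0096 -0.0097] 0.1055
0.03 [-0.0038 -0.0038 -0.0039] 0.0989
0.04 [0.002  0.0021 0.002 ] 0.0923
0.05 [0.0078 0.0079 0.0078] 0.0857
```

View pics/w1t.png

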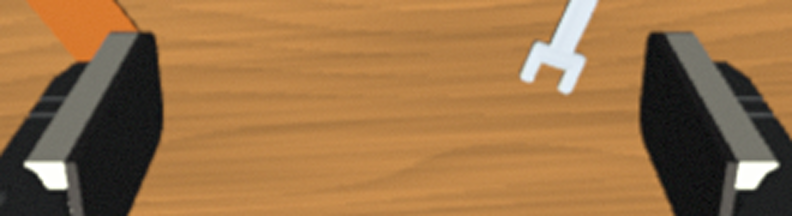

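```bash
python3 - <<'E'
from h import *
m=imaging.camera_model("side"); mt=imaging.camera_model("top")
im=cv2.imread("pics/s4.png");p=np.array([.5936,.2601,.0692])
a=cv2.resize(im[170:310,180:330],None,fx=5,fy=4.2*5/4.2,interpolation=cv2.INTER_CUBIC)
for dz,c in((0,(0,0,255)),(.02,(0,255,255)),(.037,(0,255,0))):
    q=proj(m,p+[0,0,dz])[0];print(dz,q)
    cv2.circle(a,(int((q[0]-180)*5),int((q[1]-170)*5)),3,c,-1)
cv2.imwrite("pics/s4m.png",a[:600])
E
```

```text
0 [233.88519714 257.58275263]
0.02 [232.76931287 253.24341936]
0.037 [231.79501528 249.45467344]
```

View pics/s4m.png

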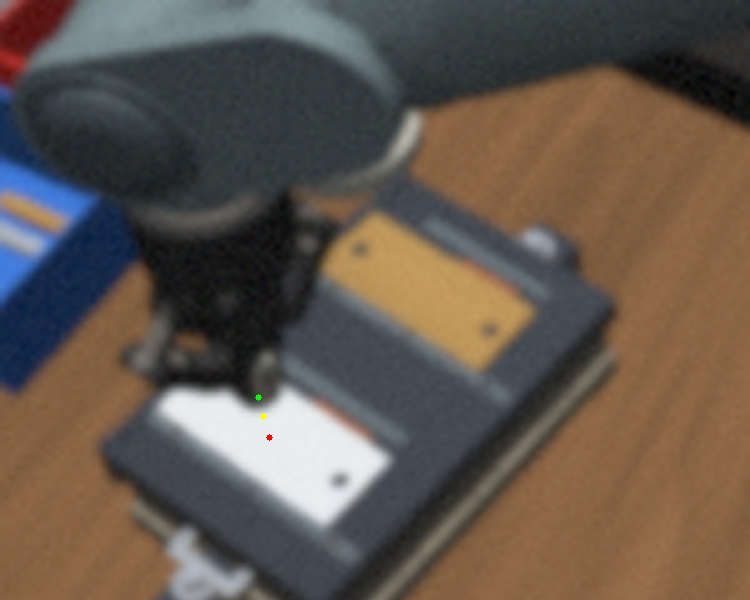

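The wrist image, the side image and the lack of contact all agree: the real fingertips end about 36 mm short of the reported TCP. Contact should therefore come at a reported z of about 0.037.

Request:
{"api": "move_arm", "payload": {
  "moves": "0 0 -6 0 0 0 255; 0 0 -6 0 0 0 255; 0 0 -5 0 0 0 255; 0 0 -3 0 0 0 255; 0 0 -1 0 0 0 255; 0 0 0 0 0 0 255; 0 0 0 0 0 0 255; 0 0 0 0 0 0 255"
}}

```text
t: 12.35
eef_pos: [0.5939, 0.2601, 0.0469]
tool_rot: [-180.0, -0.0, -9.3]
force: [-0.7, 0.3, 0.3]
grip_width: 0.0002
```

```bash
python3 st.py s5 side; python3 st.py w5 wrist; python3 -c "
import cv2
im=cv2.imread('pics/s5.png');cv2.imwrite('pics/s5z.png',cv2.resize(im[170:310,180:330],None,fx=4,fy=4,interpolation=cv2.INTER_CUBIC))"
```

```text
12.35 [0.59387361 0.26012811 0.04693009] [-1.79986003e+02 -3.21556187e-02 -9.29575674e+00] [-0.68871819  0.25958338  0.34052549] 0.0002488077652395731
12.4 [0.59384212 0.26012186 0.04690347] [-1.79987773e+02 -3.08178519e-02 -9.29198090e+00] [ 0.23553659  0.32632438 -0.72307984] -6.276601700585691e-06
```

View pics/s5z.png

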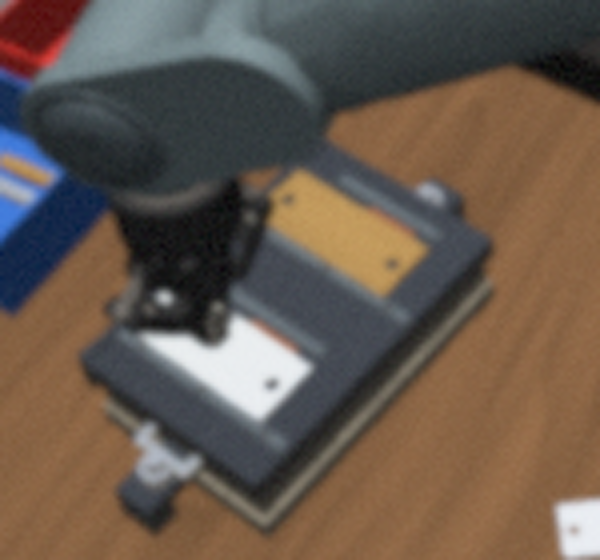

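View pics/w5.png

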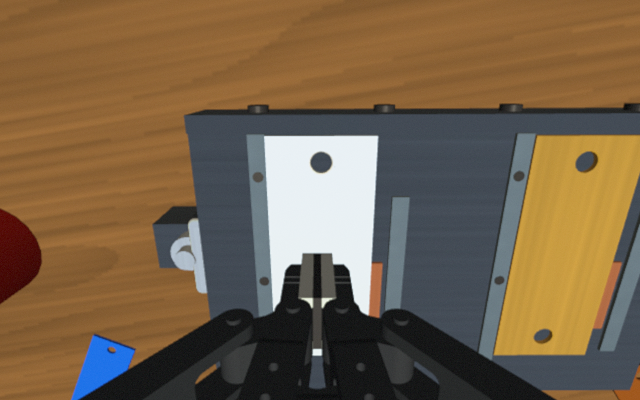

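The fingertips at (317,254) are over the plate with about 10 mm left to go. I'll approach slowly.

Request:
{"api": "move_arm", "payload": {
  "moves": "0 0 -0.5 0 0 0 255; 0 0 -0.5 0 0 0 255; 0 0 -0.5 0 0 0 255; 0 0 -0.5 0 0 0 255; 0 0 -0.5 0 0 0 255; 0 0 0 0 0 0 255"
}}

```text
t: 13.05
eef_pos: [0.5935, 0.2601, 0.044]
tool_rot: [180.0, 0.0, -9.3]
force: [0.2, 0.3, -0.4]
grip_width: 0.0001
```

Request:
{"api": "move_arm", "payload": {
  "moves": "0 0 -0.4 0 0 0 255; 0 0 -0.4 0 0 0 255; 0 0 -0.4 0 0 0 255"
}}

```text
t: 13.35
eef_pos: [0.5936, 0.2601, 0.0429]
tool_rot: [-180.0, 0.0, -9.3]
force: [-0.2, -0.1, 0.5]
grip_width: 0.0
```

Request:
{"api": "move_arm", "payload": {
  "moves": "0 0 -0.3 0 0 0 255; 0 0 -0.3 0 0 0 255"
}}

```text
t: 13.55
eef_pos: [0.5936, 0.2601, 0.0423]
tool_rot: [180.0, 0.0, -9.3]
force: [-0.7, -0.7, -0.4]
grip_width: -0.0
```

Request:
{"api": "move_arm", "payload": {
  "moves": "0 0 -0.3 0 0 0 255; 0 0 -0.3 0 0 0 255"
}}

```text
t: 13.75
eef_pos: [0.5936, 0.2601, 0.0417]
tool_rot: [-180.0, -0.0, -9.3]
force: [-0.4, -0.1, -0.2]
grip_width: 0.0001
```

Request:
{"api": "move_arm", "payload": {
  "moves": "0 0 -0.3 0 0 0 255; 0 0 -0.3 0 0 0 255"
}}

```text
t: 13.95
eef_pos: [0.5936, 0.2601, 0.0411]
tool_rot: [180.0, -0.0, -9.3]
force: [0.8, 1.0, 0.3]
grip_width: 0.0006
```

Request:
{"api": "move_arm", "payload": {
  "moves": "0 0 -0.3 0 0 0 255; 0 0 -0.2 0 0 0 255"
}}

```text
t: 14.15
eef_pos: [0.5936, 0.2601, 0.0406]
tool_rot: [-180.0, -0.0, -9.3]
force: [-0.1, -1.1, -1.0]
grip_width: -0.0
```

Request:
{"api": "move_arm", "payload": {
  "moves": "0 0 -0.3 0 0 0 255; 0 0 -0.2 0 0 0 255"
}}

```text
t: 14.35
eef_pos: [0.5936, 0.2601, 0.0401]
tool_rot: [180.0, 0.0, -9.3]
force: [-0.1, 0.5, 0.4]
grip_width: -0.0
```

Request:
{"api": "move_arm", "payload": {
  "moves": "0 0 -0.3 0 0 0 255; 0 0 -0.2 0 0 0 255"
}}

```text
t: 14.55
eef_pos: [0.5936, 0.2601, 0.0395]
tool_rot: [180.0, 0.0, -9.3]
force: [0.7, 0.8, -0.3]
grip_width: -0.0001
```

Request:
{"api": "move_arm", "payload": {
  "moves": "0 0 -0.2 0 0 0 255; 0 0 -0.2 0 0 0 255"
}}

```text
t: 14.75
eef_pos: [0.5936, 0.2601, 0.0392]
tool_rot: [-180.0, 0.0, -9.3]
force: [0.2, -0.2, -0.3]
grip_width: 0.0003
```

Request:
{"api": "move_arm", "payload": {
  "moves": "0 0 -0.2 0 0 0 255; 0 0 -0.2 0 0 0 255"
}}

```text
t: 14.95
eef_pos: [0.5936, 0.2601, 0.0388]
tool_rot: [-180.0, -0.0, -9.3]
force: [-0.0, 0.4, 0.1]
grip_width: 0.0002
```

Request:
{"api": "move_arm", "payload": {
  "moves": "0 0 -0.2 0 0 0 255; 0 0 -0.2 0 0 0 255"
}}

```text
t: 15.15
eef_pos: [0.5936, 0.2601, 0.0384]
tool_rot: [-180.0, -0.0, -9.3]
force: [-0.4, 0.7, 0.4]
grip_width: 0.0
```

Request:
{"api": "move_arm", "payload": {
  "moves": "0 0 -0.2 0 0 0 255; 0 0 -0.2 0 0 0 255"
}}

```text
t: 15.35
eef_pos: [0.5936, 0.2601, 0.038]
tool_rot: [180.0, 0.0, -9.3]
force: [1.1, 0.4, 0.7]
grip_width: 0.0002
```

Request:
{"api": "move_arm", "payload": {
  "moves": "0 0 -0.2 0 0 0 255; 0 0 -0.2 0 0 0 255"
}}

```text
t: 15.55
eef_pos: [0.5936, 0.2601, 0.0376]
tool_rot: [-180.0, -0.0, -9.3]
force: [0.2, -0.2, -0.2]
grip_width: 0.0
```

Request:
{"api": "move_arm", "payload": {
  "moves": "0 0 -0.2 0 0 0 255; 0 0 -0.2 0 0 0 255"
}}

```text
t: 15.75
eef_pos: [0.5936, 0.2601, 0.0372]
tool_rot: [180.0, 0.0, -9.3]
force: [-0.4, -0.3, 0.1]
grip_width: 0.0001
```

Request:
{"api": "move_arm", "payload": {
  "moves": "0 0 -0.2 0 0 0 255; 0 0 -0.2 0 0 0 255"
}}

```text
t: 15.95
eef_pos: [0.5936, 0.2601, 0.0368]
tool_rot: [-180.0, -0.0, -9.3]
force: [-0.2, 0.1, -0.3]
grip_width: 0.0001
```

Request:
{"api": "move_arm", "payload": {
  "moves": "0 0 -0.2 0 0 0 255; 0 0 -0.2 0 0 0 255"
}}

```text
t: 16.15
eef_pos: [0.5936, 0.2601, 0.0363]
tool_rot: [-180.0, 0.0, -9.3]
force: [-0.5, -0.5, 0.8]
grip_width: -0.0002
```

Request:
{"api": "move_arm", "payload": {
  "moves": "0 0 -0.2 0 0 0 255; 0 0 -0.2 0 0 0 255"
}}

```text
t: 16.35
eef_pos: [0.5936, 0.2601, 0.036]
tool_rot: [-180.0, -0.0, -9.3]
force: [-0.0, 0.4, -0.6]
grip_width: -0.0001
```

Request:
{"api": "move_arm", "payload": {
  "moves": "0 0 -0.2 0 0 0 255; 0 0 -0.2 0 0 0 255"
}}

```text
t: 16.55
eef_pos: [0.5936, 0.2601, 0.0356]
tool_rot: [-180.0, 0.0, -9.3]
force: [-0.5, 0.7, 0.2]
grip_width: -0.0003
```

Request:
{"api": "move_arm", "payload": {
  "moves": "0 0 -0.2 0 0 0 255; 0 0 -0.2 0 0 0 255"
}}

```text
t: 16.75
eef_pos: [0.5936, 0.2601, 0.0352]
tool_rot: [-180.0, -0.0, -9.3]
force: [0.7, 0.4, 0.1]
grip_width: -0.0001
```

Request:
{"api": "move_arm", "payload": {
  "moves": "0 0 -0.2 0 0 0 255; 0 0 -0.2 0 0 0 255"
}}

```text
t: 16.95
eef_pos: [0.5936, 0.2601, 0.0348]
tool_rot: [-180.0, -0.0, -9.3]
force: [0.5, 0.4, -0.3]
grip_width: 0.0003
```

```bash
python3 st.py w6 wrist; python3 - <<'E'
from h import *
import pickle
m=pickle.load(open("w6.pkl","rb"));p=sense()["eef_pos"];X=np.array([.9871,-.1599,0])
for z in (.03,.034,.036,.038,.04,.043): print(z,((ray(m,[[317,253]],p[2]+z)-p)@X).round(4))
im=cv2.imread('pics/w6.png');cv2.imwrite('pics/w6z.png',cv2.resize(im[200:360,230:410],None,fx=4,fy=3.6,interpolation=cv2.INTER_CUBIC))
E
```

```text
16.95 [0.59361435 0.26009513 0.03479678] [-1.79997196e+02 -4.47858750e-04 -9.29443353e+00] [ 0.45349361  0.44464276 -0.26408309] 0.0003274860986573091
0.03 [0.0046]
0.034 [0.0067]
0.036 [0.0078]
0.038 [0.0088]
0.04 [0.0099]
0.043 [0.0114]
```

View pics/w6z.png

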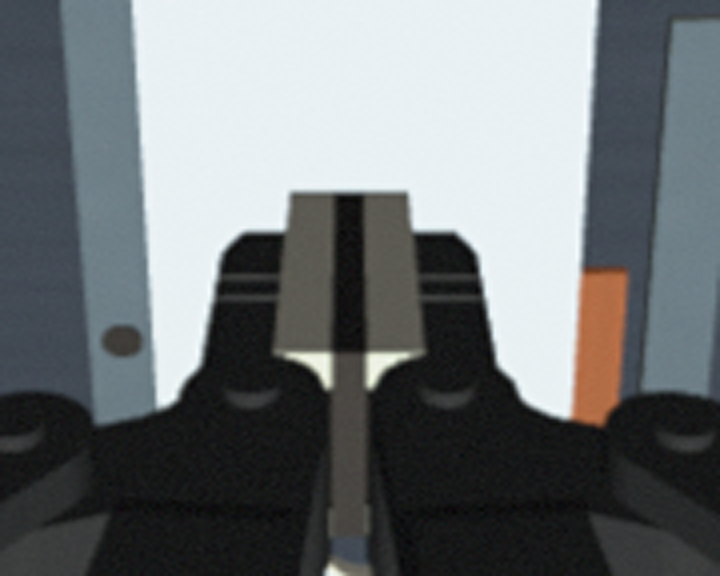

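Request:
{"api": "move_arm", "payload": {
  "moves": "0 0 -0.2 0 0 0 255; 0 0 -0.2 0 0 0 255"
}}

```text
t: 17.2
eef_pos: [0.5936, 0.2601, 0.0344]
tool_rot: [-180.0, -0.0, -9.3]
force: [-0.7, -0.4, 2.5]
grip_width: -0.0004
```

Request:
{"api": "move_arm", "payload": {
  "moves": "0 0 -0.2 0 0 0 255; 0 0 -0.2 0 0 0 255"
}}

```text
t: 17.4
eef_pos: [0.5937, 0.2601, 0.0344]
tool_rot: [180.0, 0.0, -9.3]
force: [-1.4, -1.1, 4.1]
grip_width: 0.0001
```

Request:
{"api": "move_arm", "payload": {
  "moves": "0 0 -0.2 0 0 0 255; 0 0 -0.2 0 0 0 255"
}}

```text
t: 17.6
eef_pos: [0.5936, 0.2601, 0.0344]
tool_rot: [180.0, 0.0, -9.3]
force: [-3.7, -0.4, 6.5]
grip_width: 0.0
```

Request:
{"api": "move_arm", "payload": {
  "moves": "0 0 -0.2 0 0 0 255; 0 0 -0.2 0 0 0 255"
}}

```text
t: 17.8
eef_pos: [0.5937, 0.2601, 0.0344]
tool_rot: [180.0, 0.0, -9.3]
force: [-5.2, -1.3, 8.9]
grip_width: -0.0004
```

Request:
{"api": "move_arm", "payload": {
  "moves": "0 0 -0.2 0 0 0 255; 0 0 -0.2 0 0 0 255"
}}

```text
t: 18.0
eef_pos: [0.5937, 0.2601, 0.0344]
tool_rot: [180.0, 0.0, -9.3]
force: [-5.4, -1.5, 10.9]
grip_width: 0.0001
```

Request:
{"api": "move_arm", "payload": {
  "moves": "0 0 -0.2 0 0 0 255; 0 0 -0.2 0 0 0 255"
}}

```text
t: 18.2
eef_pos: [0.5938, 0.2601, 0.0343]
tool_rot: [180.0, 0.0, -9.3]
force: [-7.1, -2.7, 11.9]
grip_width: 0.0002
```

Contact came at a reported z of 0.0344, with a stiffness of about 6 N/mm and a press of about 12 N. I'll start the drag along the fixture's −x.

Request:
{"api": "move_arm", "payload": {
  "moves": "-1 0.16 0 0 0 0 255; -1 0.16 0 0 0 0 255"
}}

```text
t: 18.4
eef_pos: [0.5939, 0.2601, 0.0344]
tool_rot: [-180.0, -0.3, -9.3]
force: [2.1, -1.1, 4.6]
grip_width: 0.0
```

Request:
{"api": "move_arm", "payload": {
  "moves": "-1 0.16 0 0 0 0 255; -1 0.16 0 0 0 0 255"
}}

```text
t: 18.6
eef_pos: [0.5924, 0.2608, 0.0344]
tool_rot: [-179.9, -0.4, -9.3]
force: [3.5, -1.1, 4.0]
grip_width: -0.0001
```

Request:
{"api": "move_arm", "payload": {
  "moves": "-1 0.16 0 0 0 0 255; -1 0.16 0 0 0 0 255"
}}

```text
t: 18.8
eef_pos: [0.5905, 0.2612, 0.0344]
tool_rot: [-179.9, -0.4, -9.3]
force: [4.4, -1.4, 4.3]
grip_width: 0.0001
```

Request:
{"api": "move_arm", "payload": {
  "moves": "-0.2 0 -0.3 0 0 0 255; -0.2 0 -0.3 0 0 0 255"
}}

```text
t: 19.0
eef_pos: [0.5904, 0.2613, 0.0343]
tool_rot: [-179.9, -0.4, -9.3]
force: [2.2, -1.2, 8.9]
grip_width: 0.0001
```

Request:
{"api": "move_arm", "payload": {
  "moves": "-0.4 0.06 -0.3 0 0 0 255; -0.4 0.06 -0.2 0 0 0 255"
}}

```text
t: 19.2
eef_pos: [0.5904, 0.2613, 0.0344]
tool_rot: [-179.9, -0.5, -9.3]
force: [4.0, -2.4, 9.2]
grip_width: -0.0
```

Request:
{"api": "move_arm", "payload": {
  "moves": "-0.4 0.06 -0.2 0 0 0 255; -0.4 0.06 -0.2 0 0 0 255"
}}

```text
t: 19.4
eef_pos: [0.5901, 0.2613, 0.0344]
tool_rot: [-179.9, -0.6, -9.3]
force: [5.2, -2.4, 9.2]
grip_width: 0.0004
```

Request:
{"api": "move_arm", "payload": {
  "moves": "-0.6 0.1 -0.3 0 0 0 255; -0.6 0.1 -0.3 0 0 0 255"
}}

```text
t: 19.6
eef_pos: [0.5895, 0.2615, 0.0344]
tool_rot: [-179.9, -0.6, -9.3]
force: [4.6, -4.2, 11.3]
grip_width: 0.0
```

Request:
{"api": "move_arm", "payload": {
  "moves": "-0.6 0.1 -0.3 0 0 0 255; -0.6 0.1 -0.2 0 0 0 255"
}}

```text
t: 19.8
eef_pos: [0.5888, 0.2616, 0.0343]
tool_rot: [-179.8, -0.7, -9.3]
force: [4.6, -4.3, 12.7]
grip_width: 0.0004
```

Request:
{"api": "move_arm", "payload": {
  "moves": "-0.6 0.1 -0.1 0 0 0 255; -0.6 0.1 -0.1 0 0 0 255"
}}

```text
t: 20.0
eef_pos: [0.5878, 0.2617, 0.0343]
tool_rot: [-179.8, -0.7, -9.3]
force: [5.3, -3.2, 13.4]
grip_width: 0.0001
```

Request:
{"api": "move_arm", "payload": {
  "moves": "-1 0.15 0 0 0 0 255; -1 0.15 0 0 0 0 255; -1 0.15 0 0 0 0 255; -1 0.15 0 0 0 0 255"
}}

```text
t: 20.4
eef_pos: [0.5838, 0.2624, 0.0343]
tool_rot: [-179.8, -0.7, -9.3]
force: [5.3, -3.7, 12.5]
grip_width: 0.0002
```

```bash
python3 st.py w7 wrist; python3 - <<'E'
import cv2
im=cv2.imread('pics/w7.png');cv2.imwrite('pics/w7z.png',cv2.resize(im[90:360,160:460],None,fx=2.2,fy=2.2,interpolation=cv2.INTER_CUBIC))
E
```

```text
20.4 [0.5838303  0.2623775  0.03434082] [-179.84130963   -0.69767108   -9.30077925] [ 5.26050438 -3.72633735 12.52024437] 0.0002062659411556866
```

View pics/w7z.png

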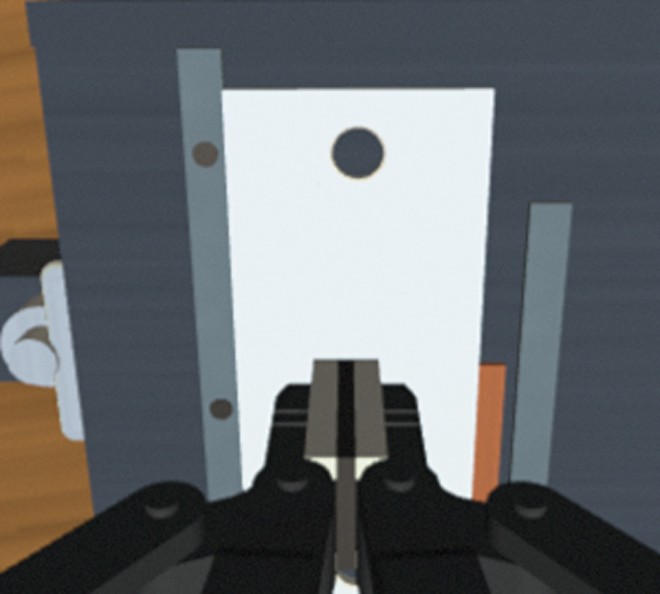

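The plate is moving with the fingers: its back edge at crop row 88 has left the rail's rear end at row 48. I'll continue the drag.

Request:
{"api": "move_arm", "payload": {
  "moves": "-1.5 0.23 0 0 0 0 255; -1.5 0.23 0 0 0 0 255; -1.5 0.23 0 0 0 0 255; -1.5 0.23 0 0 0 0 255; -1.5 0.23 0 0 0 0 255; -1.5 0.23 0 0 0 0 255"
}}

```text
t: 21.05
eef_pos: [0.5749, 0.2638, 0.0343]
tool_rot: [-179.8, -0.7, -9.3]
force: [5.0, -4.0, 12.9]
grip_width: 0.0003
```

Request:
{"api": "move_arm", "payload": {
  "moves": "-1.5 0.23 0 0 0 0 255; -1.5 0.23 0 0 0 0 255; -1.5 0.23 0 0 0 0 255; -1.5 0.23 0 0 0 0 255; -1.5 0.23 0 0 0 0 255; -1.5 0.23 0 0 0 0 255"
}}

```text
t: 21.65
eef_pos: [0.5659, 0.2653, 0.0343]
tool_rot: [-179.8, -0.7, -9.3]
force: [4.7, -3.1, 13.5]
grip_width: 0.0001
```

```bash
python3 st.py w8 wrist; cat > rear.py <<'E'
from h import *
import pickle,sys
def rear(tag):
    m=pickle.load(open(tag+".pkl","rb")); im=cv2.imread(f"pics/{tag}.png")
    hsv=cv2.cvtColor(im,cv2.COLOR_BGR2HSV)
    k=((hsv[...,1]<40)&(hsv[...,2]>185)).astype(np.uint8)*255
    k[250:]=0;k[:60]=0;k[:,:210]=0;k[:,420:]=0
    c=max(cv2.findContours(k,cv2.RETR_EXTERNAL,cv2.CHAIN_APPROX_NONE)[0],key=cv2.contourArea)[:,0]
    X=np.array([.9871,-.1599]);Y=np.array([.1599,.9871]);F=np.array([.575,.1999])
    P=ray(m,c,.073)[:,:2]-F; x=P@X;y=P@Y
    return np.percentile(x,97)-.06, x.max()-.06, (np.percentile(y,3)+np.percentile(y,97))/2
for t in sys.argv[1:]: print(t,np.round(rear(t),4))
E
python3 rear.py w2 w3 w7 w8
```

```text
21.65 [0.5659044  0.26525826 0.03434907] [-179.83122297   -0.70360873   -9.29353905] [ 4.71490488 -3.08724959 13.54169185] 8.962419253819485e-05
w2 [0.0092 0.0092 0.0613]
w3 [0.009  0.009  0.0611]
w7 [0.002  0.0024 0.0611]
w8 [-0.0158 -0.0158  0.0611]
```

View pics/w8.png

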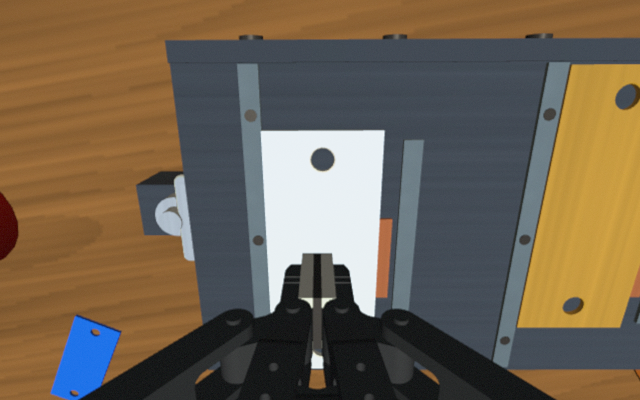

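The back edge at row 130 puts the spacer at x ≈ −12 mm in the fixture, moving without slip. That leaves about 38 mm.

Request:
{"api": "move_arm", "payload": {
  "moves": "-1.5 0.23 0 0 0 0 255; -1.5 0.23 0 0 0 0 255; -1.5 0.23 0 0 0 0 255; -1.5 0.23 0 0 0 0 255; -1.5 0.23 0 0 0 0 255; -1.5 0.23 0 0 0 0 255"
}}

```text
t: 22.3
eef_pos: [0.5569, 0.2667, 0.0343]
tool_rot: [-179.8, -0.7, -9.3]
force: [4.6, -4.1, 13.0]
grip_width: 0.0001
```

Request:
{"api": "move_arm", "payload": {
  "moves": "-1.5 0.23 0 0 0 0 255; -1.5 0.23 0 0 0 0 255; -1.5 0.23 0 0 0 0 255; -1.5 0.23 0 0 0 0 255; -1.5 0.23 0 0 0 0 255; -1.5 0.23 0 0 0 0 255"
}}

```text
t: 22.9
eef_pos: [0.548, 0.2681, 0.0343]
tool_rot: [-179.8, -0.7, -9.3]
force: [4.5, -4.4, 13.8]
grip_width: -0.0
```

Request:
{"api": "move_arm", "payload": {
  "moves": "-1.5 0.23 0 0 0 0 255; -1.5 0.23 0 0 0 0 255; -1.5 0.23 0 0 0 0 255; -1.5 0.23 0 0 0 0 255; -1.5 0.23 0 0 0 0 255; -1.5 0.23 0 0 0 0 255"
}}

```text
t: 23.5
eef_pos: [0.539, 0.2695, 0.0343]
tool_rot: [-179.8, -0.7, -9.3]
force: [5.3, -3.7, 14.2]
grip_width: 0.0003
```

```bash
python3 st.py w9 wrist; python3 rear.py w9
```

```text
23.5 [0.53899717 0.26952151 0.03431647] [-179.82068919   -0.70594185   -9.28949312] [ 5.32417108 -3.72265772 14.1841147 ] 0.0002668302037121788
w9 [-0.043 -0.043  0.061]
```

Request:
{"api": "move_arm", "payload": {
  "moves": "-1.5 0.23 0 0 0 0 255; -1.5 0.23 0 0 0 0 255; -1.5 0.23 0 0 0 0 255; -1.5 0.23 0 0 0 0 255; -1.5 0.23 0 0 0 0 255; -1.5 0.23 0 0 0 0 255; -1 0.16 0 0 0 0 255; 0 0 0 0 0 0 255"
}}

```text
t: 24.35
eef_pos: [0.5288, 0.2711, 0.0343]
tool_rot: [-179.8, -0.7, -9.3]
force: [4.6, -4.0, 14.5]
grip_width: -0.0001
```

Request:
{"api": "move_arm", "payload": {
  "moves": "0 0 1 0 0 0 255; 0 0 1 0 0 0 255; 0 0 1 0 0 0 255; 0 0 5 0 0 0 255; 0 0 20 0 0 0 255; 0 0 40 0 0 0 255; 0 0 40 0 0 0 255; 0 0 30 0 0 0 0; 0 0 0 0 0 0 0; 0 0 0 0 0 0 0; 0 0 0 0 0 0 0"
}}

```text
t: 25.45
eef_pos: [0.5213, 0.2706, 0.1652]
tool_rot: [179.9, 0.2, -9.3]
force: [-0.2, 1.0, 0.1]
grip_width: 0.0583
```

```bash
python3 st.py w10 wrist; python3 st.py s10 side; python3 st.py t10 top;python3 rear.py w10
```

```text
25.45 [0.5213024  0.27055469 0.16517687] [179.89507365   0.23947008  -9.28697948] [-0.15782944  0.9631316   0.11642097] 0.05834852911264988
25.5 [0.52135911 0.27052115 0.16508524] [179.8893699    0.2426406   -9.29091297] [-0.56860753  0.66915218  0.61220379] 0.06493971962890069
25.55 [0.52155973 0.27055523 0.16527622] [179.89750997   0.22187421  -9.292426  ] [ 1.08474034  0.23264744 -0.11750652] 0.07224085773973968
w10 [-0.0547 -0.0547  0.061 ]
```

View pics/w10.png

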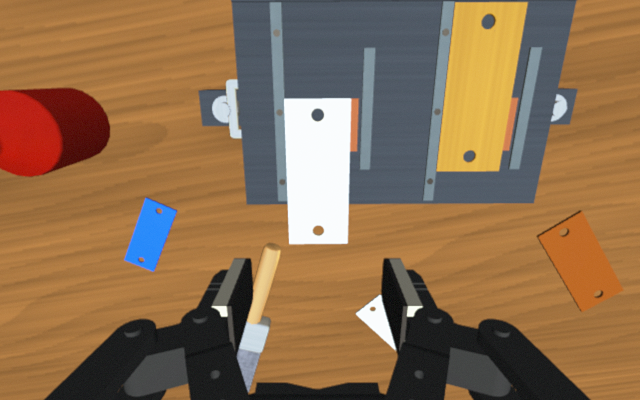

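The spacer overhangs the front edge: the edge is at row 203 and the spacer's end at row 244. I'll measure both for the grasp.

```bash
cat > mm.py <<'E'
from h import *
from mf import measure
m,im,r=measure("w10",(275,90,358,250))
b=cv2.boxPoints(r);print(b.round(4))
a=np.radians(r[2]-90);X=np.array([np.cos(a),np.sin(a)]);print("yaw",r[2]-90)
e=ray(m,[[248,203],[533,203]],.07)[:,:2];print("edge",e.round(4), "edge-centre along X",(e-np.array(r[0]))@X)
c=np.array(r[0]);print("grasp",c-.045*X)
E
python3 mm.py
```

```text
spacer (284, 98, 67, 146) [0.5307 0.2689] [0.0507 0.1202] 81.14405822753906
[[0.4674 0.2531]
 [0.5862 0.2346]
 [0.594  0.2847]
 [0.4752 0.3032]]
yaw -8.855941772460938
edge [[0.5159 0.3299]
 [0.4775 0.0951]] edge-centre along X [-0.02403032 -0.02579847]
grasp [0.48623983 0.27578815]
```

View pics/t10.png

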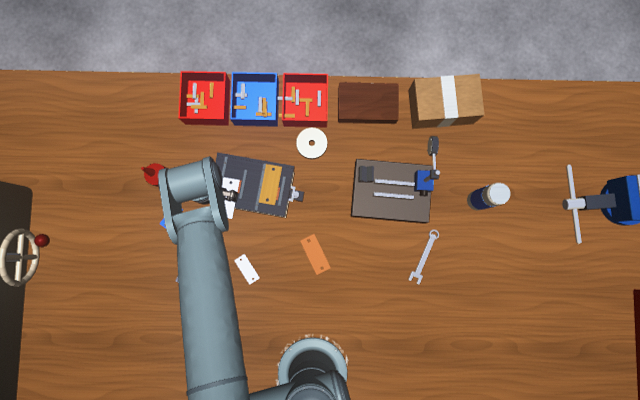

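Request:
{"api": "move_arm", "payload": {
  "moves": "-37 5 0 0 0 0 0; 0 0 -20 0 0 0 0; 0 0 -30 0 0 0 0; 0 0 -20 0 0 0 0; 0 0 -10 0 0 0 0; 0 0 0 0 0 0 0; 0 0 0 0 0 0 0"
}}

```text
t: 26.3
eef_pos: [0.4865, 0.276, 0.0881]
tool_rot: [-180.0, -0.0, -9.3]
force: [0.3, -1.2, 0.7]
grip_width: 0.0853
```

```bash
python3 st.py w11 wrist
```

```text
26.3 [0.48649523 0.27604264 0.0881271 ] [-1.79981964e+02 -3.23335936e-02 -9.29789282e+00] [ 0.26789077 -1.20975624  0.70146304] 0.08526195580115446
```

View pics/w11.png

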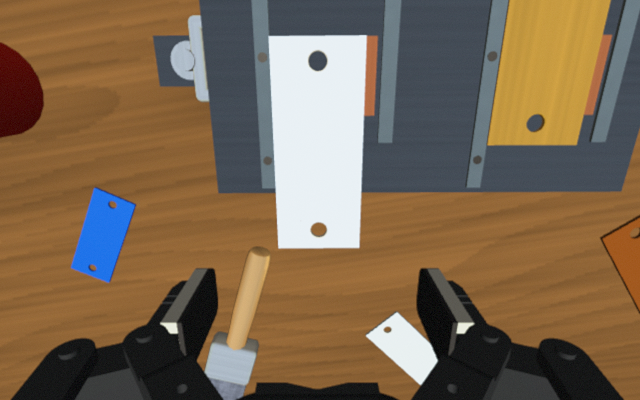

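The fingers straddle the plate symmetrically: the plate is centred at column 319 and the fingers at 317. Descending.

Request:
{"api": "move_arm", "payload": {
  "moves": "0 0 -20 0 0 0 0; 0 0 -25 0 0 0 0; 0 0 -15 0 0 0 0; 0 0 -10 0 0 0 0; 0 0 -5 0 0 0 0; 0 0 -3 0 0 0 0; 0 0 0 0 0 0 0; 0 0 0 0 0 0 0; 0 0 0 0 0 0 0"
}}

```text
t: 27.25
eef_pos: [0.4866, 0.2761, 0.0103]
tool_rot: [-180.0, -0.1, -9.3]
force: [0.7, -0.4, 0.2]
grip_width: 0.0854
```

```bash
python3 st.py w12 wrist
```

```text
27.25 [0.486552   0.27613096 0.01028389] [-1.79966096e+02 -6.55547234e-02 -9.28918589e+00] [ 0.67586803 -0.3897373   0.18124779] 0.08541233610169208
```

View pics/w12.png

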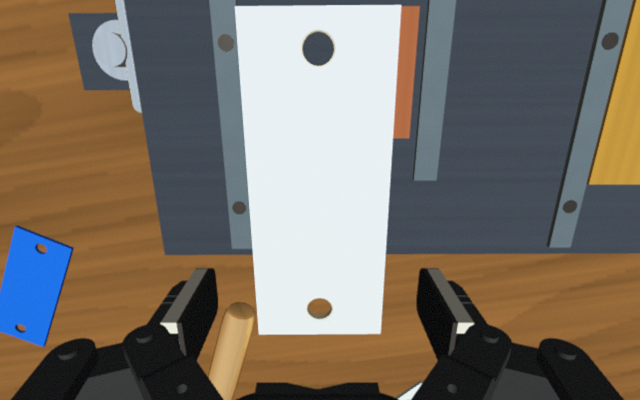

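Request:
{"api": "move_arm", "payload": {
  "moves": "0 0 0 0 0 0 255; 0 0 0 0 0 0 255; 0 0 0 0 0 0 255; 0 0 0 0 0 0 255; 0 0 0 0 0 0 255; 0 0 0 0 0 0 255; 0 0 0 0 0 0 255",
  "force": 80
}}

```text
t: 28.0
eef_pos: [0.4862, 0.2755, 0.0099]
tool_rot: [180.0, -0.0, -9.3]
force: [-2.0, -5.4, 5.7]
grip_width: 0.0475
```

```bash
python3 st.py w13 wrist
```

```text
28.0 [0.48622333 0.27547015 0.00988303] [ 1.79952064e+02 -1.76022044e-02 -9.27645750e+00] [-1.99385463 -5.41027283  5.65485093] 0.04750962871932645
```

View pics/w13.png

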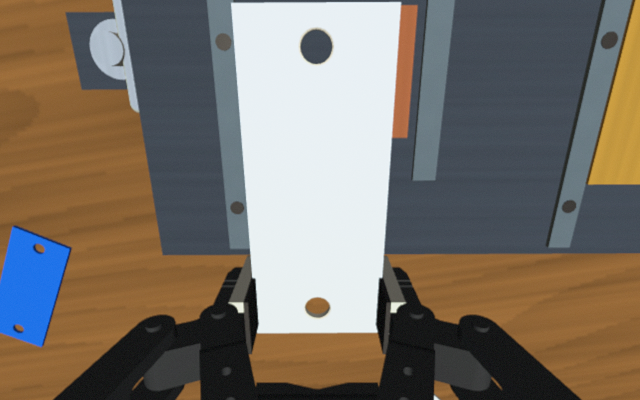

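The plate is gripped on its flanks at rows 270–330, with the force steady. I'll lift slowly.

Request:
{"api": "move_arm", "payload": {
  "moves": "0 0 1 0 0 0 255; 0 0 2 0 0 0 255; 0 0 2 0 0 0 255; 0 0 3 0 0 0 255; 0 0 4 0 0 0 255; 0 0 6 0 0 0 255; 0 0 8 0 0 0 255; 0 0 8 0 0 0 255; 0 0 0 0 0 0 255; 0 0 0 0 0 0 255"
}}

```text
t: 29.05
eef_pos: [0.4862, 0.276, 0.044]
tool_rot: [-180.0, -0.0, -9.3]
force: [-0.5, 0.6, -1.4]
grip_width: 0.0476
```

```bash
python3 st.py w14 wrist;python3 st.py s14 side; python3 -c "
import cv2
im=cv2.imread('pics/s14.png');cv2.imwrite('pics/s14z.png',cv2.resize(im[150:310,170:350],None,fx=3.7,fy=3.7,interpolation=cv2.INTER_CUBIC))"
```

```text
29.05 [0.48624373 0.27599774 0.04401374] [-1.79977251e+02 -3.86287562e-02 -9.29411769e+00] [-0.54950443  0.63679827 -1.44233804] 0.04755219356865144
29.1 [0.48591544 0.27589154 0.04360018] [-1.79999361e+02  3.22504661e-03 -9.29742364e+00] [-0.09592323  0.21954513 -1.43098096] 0.047429057464106715
```

View pics/w14.png

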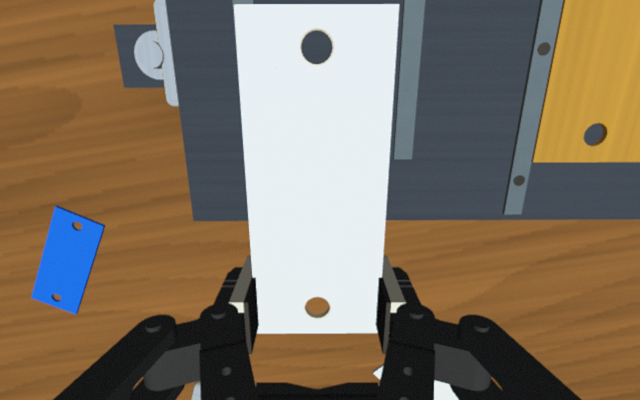

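View pics/s14z.png

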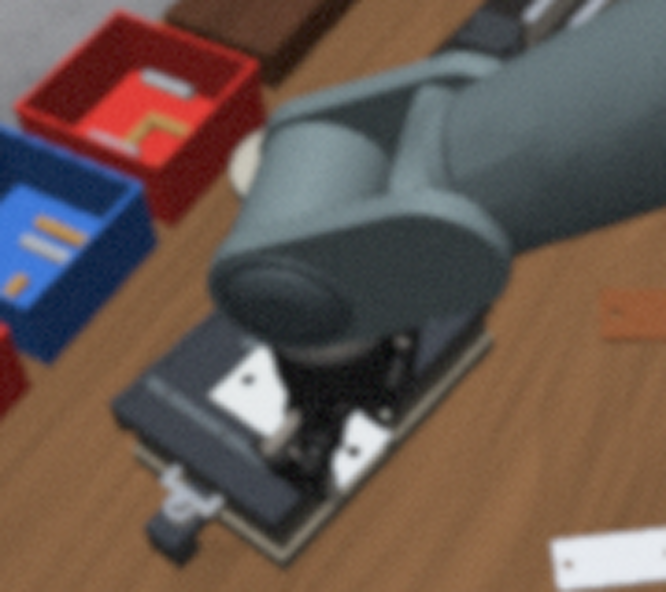

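The plate is held level with no visible droop: its far edge is at row 4 and its near edge at row 332. I'll work out its pose in the hand.

```bash
python3 - <<'E'
from h import *
import pickle
for t,p,z in(("w13",[.48622,.27547,.00988],.073),("w14",[.48624,.276,.044],.1071)):
    m=pickle.load(open(t+".pkl","rb"));p=np.array(p)
    im=cv2.imread(f"pics/{t}.png");hsv=cv2.cvtColor(im,cv2.COLOR_BGR2HSV)
    k=((hsv[...,1]<40)&(hsv[...,2]>185)).astype(np.uint8)*255;k[:,:225]=0;k[:,410:]=0;k[345:]=0
    c=max(cv2.findContours(k,cv2.RETR_EXTERNAL,cv2.CHAIN_APPROX_NONE)[0],key=cv2.contourArea)[:,0]
    print(cv2.boundingRect(c))
    P=(ray(m,c,z)-p)[:,:2];X=np.array([np.cos(np.radians(-9.29)),np.sin(np.radians(-9.29))]);Y=np.array([-X[1],X[0]])
    x=P@X;y=P@Y
    print(t,"x ends",x.min(),x.max())
    for a,b in((.015,.03),(.05,.08)):
        s=(x>a)&(x<b);ys=y[s];print(a,"mid y",(ys[ys>0].mean()+ys[ys<0].mean())/2,ys[ys>0].mean()-ys[ys<0].mean())
E
```

```text
(231, 2, 170, 331)
w13 x ends -0.01392774838193567 0.10530894839165461
0.015 mid y 0.000502635372582291 0.049584656541115046
0.05 mid y 0.0007059430751624879 0.05003521450538087
(234, 4, 165, 330)
w14 x ends -0.014493915587325807 0.10477306258568997
0.015 mid y 0.0004069421650810985 0.04936447651278413
0.05 mid y 0.0005419219131030575 0.04920617801601489
```

Request:
{"api": "move_arm", "payload": {
  "moves": "0 0 10 0 0 0 255; 0 0 20 0 0 0 255; 0 -5 20 0 0 0 255; 2 -15 6 0 0 0.01 255; 2 -25 0 0 0 0.01 255; 2 -35 0 0 0 0.01 255; 2 -35 0 0 0 0.01 255; 2 -35 0 0 0 0.01 255; 2 -35 0 0 0 0.01 255; 2 -35 0 0 0 0.01 255; 2 -35 0 0 0 0.01 255; 2 -35 0 0 0 0.01 255"
}}

```text
t: 30.35
eef_pos: [0.504, -0.0155, 0.1002]
tool_rot: [180.0, -0.0, -4.1]
force: [0.2, 0.4, -1.1]
grip_width: 0.048
```

Request:
{"api": "move_arm", "payload": {
  "moves": "2 -35 0 0 0 0 255; 2 -35 0 0 0 0 255; 2 -35 0 0 0 0 255; 2 -35 0 0 0 0 255; 2 -30 0 0 0 0 255; 3 -25 0 0 0 0 255; 2 -15 0 0 0 0 255; 1 -8 0 0 0 0 255; 0 -1 0 0 0 0 255; 0 0 0 0 0 0 255; 0 0 0 0 0 0 255; 0 0 0 0 0 0 255"
}}

```text
t: 31.55
eef_pos: [0.52, -0.2322, 0.0995]
tool_rot: [-180.0, 0.0, -4.1]
force: [-0.5, -0.2, -0.3]
grip_width: 0.0476
```

```bash
python3 st.py w15 wrist;python3 st.py t15 top;python3 st.py s15 side
```

```text
31.55 [ 0.51997941 -0.23216409  0.09952123] [-1.79983462e+02  1.42918860e-02 -4.07273897e+00] [-0.50606225 -0.19085652 -0.34321934] 0.04760755729049816
31.6 [ 0.52003693 -0.23235437  0.09959075] [-1.79993645e+02  4.88967733e-03 -4.08515960e+00] [-0.34589098 -0.21389551 -1.4868928 ] 0.047560763597209926
31.65 [ 0.52001494 -0.2324682   0.09958651] [-1.79993142e+02  7.55109959e-03 -4.08989466e+00] [ 0.14958833 -0.35101245 -1.36095431] 0.047535568671804855
```

View pics/w15.png

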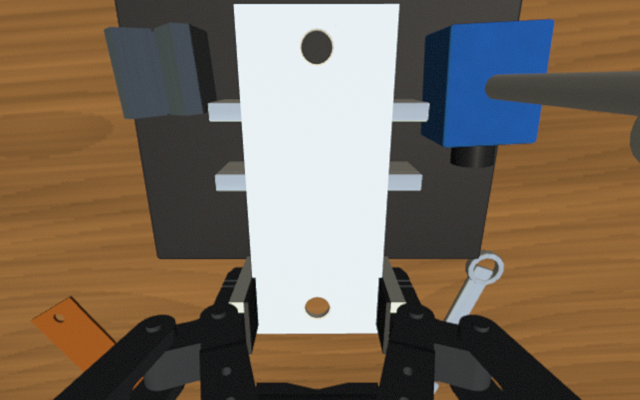

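View pics/s15.png

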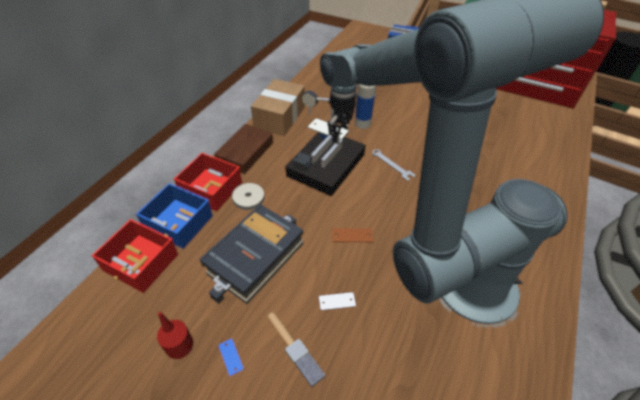

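The plate is square and centred over the parallels. I'll lower it quickly, then feel for contact, expected at a reported z of about 0.025.

Request:
{"api": "move_arm", "payload": {
  "moves": "1 0 -10 0 0 0 255; 0 0 -20 0 0 0 255; 0 0 -20 0 0 0 255; 0 0 -10 0 0 0 255; 0 0 -5 0 0 0 255; 0 0 -3 0 0 0 255; 0 0 0 0 0 0 255; 0 0 0 0 0 0 255; 0 0 0 0 0 0 255"
}}

```text
t: 32.6
eef_pos: [0.5216, -0.2335, 0.0325]
tool_rot: [180.0, -0.1, -4.1]
force: [0.2, -0.5, -0.8]
grip_width: 0.0479
```

Request:
{"api": "move_arm", "payload": {
  "moves": "0 0 -0.6 0 0 0 255; 0 0 -0.6 0 0 0 255; 0 0 -0.6 0 0 0 255; 0 0 -0.6 0 0 0 255; 0 0 -0.6 0 0 0 255"
}}

```text
t: 33.1
eef_pos: [0.521, -0.233, 0.0285]
tool_rot: [-180.0, 0.0, -4.1]
force: [0.8, 0.4, -1.0]
grip_width: 0.0473
```

Request:
{"api": "move_arm", "payload": {
  "moves": "0 0 -0.4 0 0 0 255; 0 0 -0.4 0 0 0 255; 0 0 0 0 0 0 255"
}}

```text
t: 33.4
eef_pos: [0.521, -0.2331, 0.0277]
tool_rot: [-180.0, 0.0, -4.1]
force: [-0.2, -0.2, -1.2]
grip_width: 0.0475
```

Request:
{"api": "move_arm", "payload": {
  "moves": "0 0 -0.4 0 0 0 255; 0 0 -0.4 0 0 0 255; 0 0 0 0 0 0 255"
}}

```text
t: 33.7
eef_pos: [0.521, -0.233, 0.0269]
tool_rot: [-180.0, 0.0, -4.1]
force: [1.0, -0.4, -1.0]
grip_width: 0.0475
```

Request:
{"api": "move_arm", "payload": {
  "moves": "0 0 -0.4 0 0 0 255; 0 0 -0.4 0 0 0 255; 0 0 0 0 0 0 255"
}}

```text
t: 34.0
eef_pos: [0.521, -0.2331, 0.0261]
tool_rot: [-180.0, 0.0, -4.1]
force: [-0.0, -0.2, -0.5]
grip_width: 0.0474
```

Request:
{"api": "move_arm", "payload": {
  "moves": "0 0 -0.3 0 0 0 255; 0 0 -0.3 0 0 0 255; 0 0 0 0 0 0 255"
}}

```text
t: 34.3
eef_pos: [0.5211, -0.2331, 0.0256]
tool_rot: [180.0, -0.0, -4.1]
force: [-0.1, 0.4, -0.9]
grip_width: 0.0476
```

Request:
{"api": "move_arm", "payload": {
  "moves": "0 0 -0.3 0 0 0 255; 0 0 -0.2 0 0 0 255; 0 0 0 0 0 0 255"
}}

```text
t: 34.6
eef_pos: [0.5212, -0.2332, 0.0254]
tool_rot: [180.0, -0.0, -4.1]
force: [0.3, -0.0, 0.9]
grip_width: 0.0472
```

Request:
{"api": "move_arm", "payload": {
  "moves": "0 0 -0.2 0 0 0 255; 0 0 -0.2 0 0 0 255; 0 0 0 0 0 0 255"
}}

```text
t: 34.9
eef_pos: [0.5213, -0.2333, 0.0251]
tool_rot: [180.0, -0.0, -4.1]
force: [-1.7, 0.8, 4.0]
grip_width: 0.0477
```

Contact is light, about 5 N, at a reported z of 0.0251. I'll release.

Request:
{"api": "move_arm", "payload": {
  "moves": "0 0 0 0 0 0 90; 0 0 0 0 0 0 90; 0 0 0 0 0 0 60; 0 0 0 0 0 0 30; 0 0 0 0 0 0 0; 0 0 0 0 0 0 0; 0 0 0 0 0 0 0; 0 0 0 0 0 0 0"
}}

```text
t: 35.7
eef_pos: [0.521, -0.2331, 0.0247]
tool_rot: [180.0, -0.0, -4.1]
force: [-1.1, -0.4, 0.0]
grip_width: 0.0855
```

```bash
python3 st.py w16 wrist
```

```text
35.7 [ 0.5210341  -0.23308824  0.02470433] [ 1.79997519e+02 -2.84477073e-03 -4.13409911e+00] [-1.06513427 -0.39062574  0.0013187 ] 0.08553165134696245
```

View pics/w16.png

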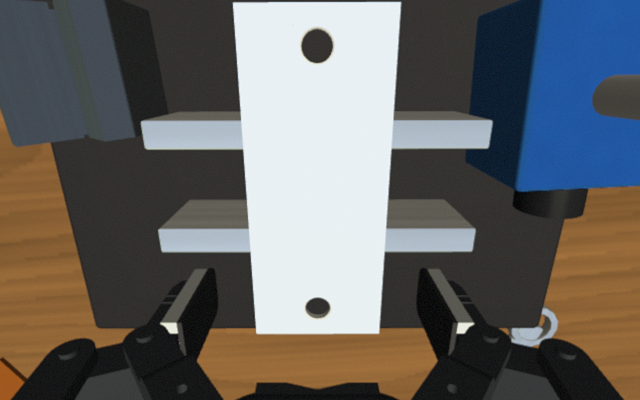

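The plate lies on both parallels and the fingers are clear of it. I'll retreat straight up and check from above.

Request:
{"api": "move_arm", "payload": {
  "moves": "0 0 5 0 0 0 0; 0 0 15 0 0 0 0; 0 0 30 0 0 0 0; 0 0 40 0 0 0 0; 0 0 40 0 0 0 0; 0 0 40 0 0 0 0; -10 0 40 0 0 0 0; 0 0 40 0 0 0 0; 0 0 0 0 0 0 0; 0 0 0 0 0 0 0; 0 0 0 0 0 0 0"
}}

```text
t: 36.85
eef_pos: [0.5105, -0.2327, 0.2739]
tool_rot: [-180.0, 0.1, -4.1]
force: [0.3, -0.2, -0.5]
grip_width: 0.0854
```

```bash
python3 st.py w17 wrist; python3 st.py s17 side; python3 - <<'E'
from h import *
import pickle
m=pickle.load(open("w17.pkl","rb"));im=cv2.imread("pics/w17.png");hsv=cv2.cvtColor(im,cv2.COLOR_BGR2HSV)
k=((hsv[...,1]<40)&(hsv[...,2]>215)).astype(np.uint8)*255
k=cv2.morphologyEx(k,cv2.MORPH_OPEN,np.ones((15,15)))
for c in cv2.findContours(k,cv2.RETR_EXTERNAL,cv2.CHAIN_APPROX_NONE)[0]:
    r=cv2.minAreaRect(ray(m,c[:,0],.088)[:,:2].astype(np.float32))
    if max(r[1])>.09: print(cv2.boundingRect(c),np.round(r[0],4),np.round(r[1],4),r[2])
E
```

```text
36.85 [ 0.51046316 -0.23265596  0.27386479] [-1.79951904e+02  7.81934532e-02 -4.13491121e+00] [ 0.32039319 -0.24946958 -0.50296384] 0.08542837061904694
36.9 [ 0.51029718 -0.23255206  0.27321355] [-1.79916299e+02  1.33018829e-01 -4.13733824e+00] [ 0.70656068  0.06800966 -0.11945111] 0.08534971575155162
(291, 43, 52, 123) [ 0.5662 -0.2359] [0.0504 0.1197] 86.03367614746094
```

View pics/w17.png

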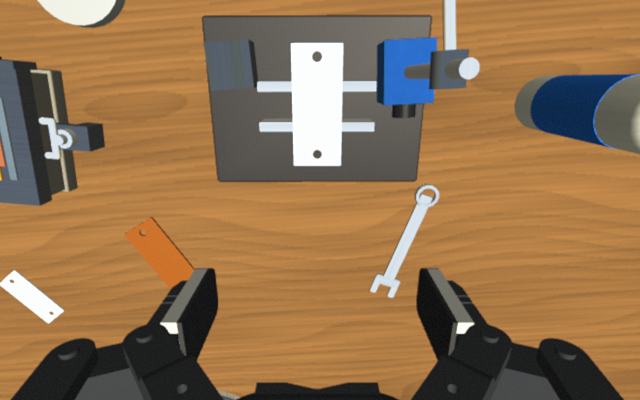

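View pics/s17.png

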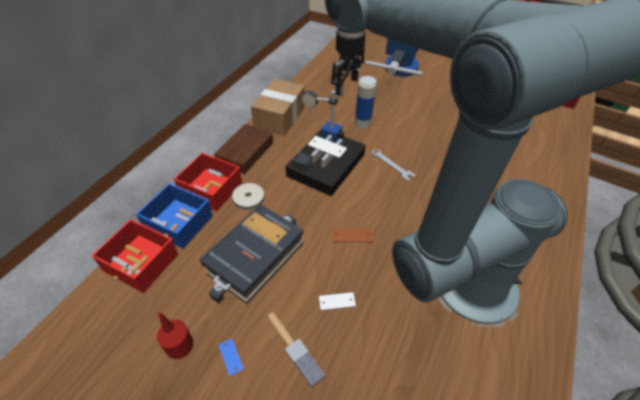

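The spacer is at (0.5662, −0.2359) with yaw −4.0°, against a target of (0.5662, −0.2357) and −4.1°. The other objects look undisturbed and the arm is clear, so I'll hand in.

```bash
python3 -c "
from cell import ticket
print(ticket.hand_in())"
```

```text
the job is handed in; nothing more can be done
None
```

The job is handed in at about 37 s, with the spacer lying across both parallels and released. `hand_in` gives no verdict, so this rests on my own measurements.

- **Drag:** I pressed with about 12–14.5 N and drew the spacer out until its end overhung the front edge by about 35 mm, flat. There was a few mm of slip at the start, before I had enough press.
- **Pick and place:** I gripped the overhanging end by its side edges and lifted it. I then laid it down with about 5 N of contact and let go.
- **Final check:** the last wrist picture puts the spacer within about 1 mm and 0.1° of the target. That is within the 2 mm calibration. The pictures show it resting flat on both parallels, though I did not measure the tilt. The arm is clear above it and the other objects look undisturbed by eye.

**Disagreement found:** the real fingertips end about 39 mm short of the reported TCP, although the text says the TCP lies at their very end. I noticed when no contact came at the expected height. The wrist and side images confirmed it, and I used the measured offset for the rest of the job.

**Smaller mismatches:**
- The jaws read 47.5 mm on the 50 mm plate.
- The fixture position from the first wrist picture was about 3 mm off along x. I corrected for it, and the overhang measured straight from the front edge agreed.

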